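# Set up the carver's corbel display

## Task

Set up the carver's display: lower the step board over the plinth's two dowels until it lies flush. Then stand the carved corbels that are there on it, each square across the rail in the middle of its bay (the tallest in the left bay as the robot sees it, the medium one in the middle, the shortest in the right; the bay of a missing one stays empty), with the foot down on the board close behind the rail on the side away from the robot and the arm lying level on the rail. With the corbels standing in place, go from the tallest to the shortest and press down with the fingertips on the flat top of each, first over the foot and then over the arm, to feel that it does not rock; leave all standing there and do not disturb the mallet, the mug and the wood blank.

Things in the scene. Friction and masses are not known exactly. Their poses are not given: they have to be found in the camera images.
- plinth: fixed dark wood plinth 190 (x) x 290 (y) x 22 mm high; origin at the centre of its underside on the table; its x axis points away from the robot (within 15 degrees), y to the left. Two steel dowels 12 mm in diameter with tapered tips stand on it at x -62, y +120 and -120 mm (the robot's side) and end 25 mm above its top (47 mm above the table)
- board_mid (a point): centre of the step board's rail, half-way up it and half-way along, 24 mm above the board's underside: where to grip it, across the rail's 50 mm (x). Axes: y along the rail, z up, holes on the -x side. The loose board starts flat on the table at the robot's left; home, its axes are as the plinth's and its underside lies on the plinth's top
- hole_a (a point): the mouth (at the board's top face) of the hole at board x -62, y +120 mm
- hole_b (a point): the mouth of the hole at board x -62, y -120 mm
- bay_left (a point): point fixed to the plinth at x +25, y +98, z +34 mm, axes as the plinth's: with the board home, the foot of the rail's far face, level with the board's top face, in the middle of the left bay. The corbel's foot goes beyond this point (inner face 0 to 10 mm from it), its arm over the rail
- bay_middle (a point): the same for the middle bay, at y 0
- bay_right (a point): the same for the right bay, at y -98 mm
- tall_mid (a point): centre of the tall corbel, a loose carved wood bracket 80 (x) x 60 (y, the cheeks to grip) x 88 mm high (z, up when seated), with a face carved on the foot's outer end; x points from arm to foot. Foot: x +12 to +40, down to z -44 mm; arm: x -40 to +12, underside at z -20; flat top at z +44. Goes in the left bay. May be absent
- medium_mid (a point): centre of the medium corbel, a loose carved wood bracket 80 (x) x 60 (y, the cheeks to grip) x 74 mm high (z, up when seated), with a rosette carved on the foot's outer end; x points from arm to foot. Foot: x +12 to +40, down to z -37 mm; arm: x -40 to +12, underside at z -13; flat top at z +37. Goes in the middle bay. May be absent
- short_mid (a point): centre of the short corbel, a loose carved wood bracket 80 (x) x 60 (y, the cheeks to grip) x 60 mm high (z, up when seated), with three ridges carved on the foot's outer end; x points from arm to foot. Foot: x +12 to +40, down to z -30 mm; arm: x -40 to +12, underside at z -6; flat top at z +30. Goes in the right bay. May be absent
- tall: the tall corbel, 191 g or so; origin at the lower inner edge of its foot, axes as its centre's. Top-heavy over the arm, it cannot stand on a flat surface: it starts tipped 25 degrees, on the foot's inner edge and the arm's end
- medium: the medium corbel, 154 g or so; origin at the lower inner edge of its foot, axes as its centre's. Top-heavy over the arm, it cannot stand on a flat surface: it starts tipped 25 degrees, on the foot's inner edge and the arm's end
- short: the short corbel, 117 g or so; origin at the lower inner edge of its foot, axes as its centre's. Top-heavy over the arm, it cannot stand on a flat surface: it starts tipped 25 degrees, on the foot's inner edge and the arm's end
- board: the step board, 0.55 kg: plywood 200 (x) x 320 (y) x 12 mm with a wooden rail 50 mm wide and 24 mm high on top along its whole length at x = 0 (rail top 36 mm above the underside), divided by dark lines into three bays; two through holes 14.5 mm across at x -62, y +120 and -120 mm. Origin: centre of its underside
- mallet: carpenter's wooden mallet lying on the table, head 70 x 120 x 65 mm high, handle 170 mm long pointing away from the robot; to be left alone
- mug: white mug 90 mm high; to be left alone
- blank: upright block of limewood 70 x 70 x 120 mm; to be left alone
There are look-alikes about, which are no part of the job. Leave any blue or pink look-alike of the short alone.

How it is judged:
On the way, in this order (a step that is already met when the one before it is completed fails the run):
1. the step board lies flush on the plinth, over both dowels, and is let go (horizontal distance between board_mid and plinth below 0.006 m and z of board_mid in the frame of plinth between 0.043 and 0.049 m and angle between board_mid's own z axis and vertical below 0.03 rad and angle between the x axis of board_mid and the x axis of plinth, either way round below 0.05 rad and contact force between the fingers and board below 0.1 N), for 0.2 s.
2. the tall corbel stands in its bay and is pressed down on top over its foot without rocking (x of tall_mid in the frame of plinth between 0.007 and 0.033 m and y of tall_mid in the frame of plinth between 0.08 and 0.116 m and z of tall_mid in the frame of plinth between 0.074 and 0.082 m and angle between tall_mid's own z axis and vertical below 0.05 rad and angle between the x axis of tall_mid and the x axis of plinth, either way round below 0.15 rad and contact force between the fingers and tall above 1 N and z of the grasp point in the frame of tall_mid above 0.052 m and x of the grasp point in the frame of tall_mid above 0.01 m), for 0.1 s.
3. the tall corbel stands in its bay and is pressed down on top over its arm without rocking (x of tall_mid in the frame of plinth between 0.007 and 0.033 m and y of tall_mid in the frame of plinth between 0.08 and 0.116 m and z of tall_mid in the frame of plinth between 0.074 and 0.082 m and angle between tall_mid's own z axis and vertical below 0.05 rad and angle between the x axis of tall_mid and the x axis of plinth, either way round below 0.15 rad and contact force between the fingers and tall above 1 N and z of the grasp point in the frame of tall_mid above 0.052 m and x of the grasp point in the frame of tall_mid below 0.004 m), for 0.1 s.
4. the medium corbel stands in its bay and is pressed down on top over its foot without rocking (x of medium_mid in the frame of plinth between 0.007 and 0.033 m and y of medium_mid in the frame of plinth between -0.018 and 0.018 m and z of medium_mid in the frame of plinth between 0.067 and 0.075 m and angle between medium_mid's own z axis and vertical below 0.05 rad and angle between the x axis of medium_mid and the x axis of plinth, either way round below 0.15 rad and contact force between the fingers and medium above 1 N and z of the grasp point in the frame of medium_mid above 0.045 m and x of the grasp point in the frame of medium_mid above 0.01 m), for 0.1 s.
5. the medium corbel stands in its bay and is pressed down on top over its arm without rocking (x of medium_mid in the frame of plinth between 0.007 and 0.033 m and y of medium_mid in the frame of plinth between -0.018 and 0.018 m and z of medium_mid in the frame of plinth between 0.067 and 0.075 m and angle between medium_mid's own z axis and vertical below 0.05 rad and angle between the x axis of medium_mid and the x axis of plinth, either way round below 0.15 rad and contact force between the fingers and medium above 1 N and z of the grasp point in the frame of medium_mid above 0.045 m and x of the grasp point in the frame of medium_mid below 0.004 m), for 0.1 s.
6. the short corbel stands in its bay and is pressed down on top over its foot without rocking (x of short_mid in the frame of plinth between 0.007 and 0.033 m and y of short_mid in the frame of plinth between -0.116 and -0.08 m and z of short_mid in the frame of plinth between 0.06 and 0.068 m and angle between short_mid's own z axis and vertical below 0.05 rad and angle between the x axis of short_mid and the x axis of plinth, either way round below 0.15 rad and contact force between the fingers and short above 1 N and z of the grasp point in the frame of short_mid above 0.038 m and x of the grasp point in the frame of short_mid above 0.01 m), for 0.1 s.
7. the short corbel stands in its bay and is pressed down on top over its arm without rocking (x of short_mid in the frame of plinth between 0.007 and 0.033 m and y of short_mid in the frame of plinth between -0.116 and -0.08 m and z of short_mid in the frame of plinth between 0.06 and 0.068 m and angle between short_mid's own z axis and vertical below 0.05 rad and angle between the x axis of short_mid and the x axis of plinth, either way round below 0.15 rad and contact force between the fingers and short above 1 N and z of the grasp point in the frame of short_mid above 0.038 m and x of the grasp point in the frame of short_mid below 0.004 m), for 0.1 s.
At the end, for the whole second after the job is handed in: The board is on the plinth within 6 mm of centre and 3 mm of flush; each corbel present rests in its own bay, foot beyond the rail (inner face within 20 mm of it), upright within 0.05 rad, square within 0.15 rad, within 18 mm of the bay's middle and 4 mm of seated height (horizontal distance between board_mid and plinth below 0.006 m and z of board_mid in the frame of plinth between 0.043 and 0.049 m and angle between board_mid's own z axis and vertical below 0.03 rad and angle between the x axis of board_mid and the x axis of plinth, either way round below 0.05 rad and x of tall_mid in the frame of plinth between 0.007 and 0.033 m and y of tall_mid in the frame of plinth between 0.08 and 0.116 m and z of tall_mid in the frame of plinth between 0.074 and 0.082 m and angle between each of tall_mid, medium_mid, short_mid's own z axis and vertical below 0.05 rad and angle between the x axis of each of tall_mid, medium_mid, short_mid and the x axis of plinth, either way round below 0.15 rad and linear speed of each of tall, medium, short below 0.02 m/s and x of medium_mid in the frame of plinth between 0.007 and 0.033 m and y of medium_mid in the frame of plinth between -0.018 and 0.018 m and z of medium_mid in the frame of plinth between 0.067 and 0.075 m and x of short_mid in the frame of plinth between 0.007 and 0.033 m and y of short_mid in the frame of plinth between -0.116 and -0.08 m and z of short_mid in the frame of plinth between 0.06 and 0.068 m); the robot touches nothing.
It fails at once if the mallet is pushed more than 30 mm or tipped (distance of mallet from where it was at the start of the episode above 0.03 m or angle between mallet's own z axis and vertical above 0.3 rad).
It fails at once if the mug is pushed more than 30 mm or tipped (distance of mug from where it was at the start of the episode above 0.03 m or angle between mug's own z axis and vertical above 0.3 rad).
It fails at once if the blank is pushed more than 30 mm or tipped (distance of blank from where it was at the start of the episode above 0.03 m or angle between blank's own z axis and vertical above 0.3 rad).
Of tall, medium, short only 2 to 3 are there at a start; the rules pass over those that are not, and their reading is None.
At some moment in a run one of tall, medium, short may be knocked a few centimetres aside while the robot is not near it.
It also fails if it takes over 210 s, if anything falls off the work surface, if the arm or the gripper's body presses on something with over 40 N, if the wrist force passes 120 N, or if a joint passes its speed limit or range.

## Robot

A 7-joint arm with a two-finger parallel gripper is mounted at the origin on the work surface. World frame = base frame: x ahead of the robot, y to its left, z up, the work surface at z = 0. Lengths are in m, angles in rad, forces in N, time in s.
With the tool pointing down it reaches from about 0.425 to 1.025 m from the base axis. Payload 3.6 kg.
Tool frame: the origin (TCP) lies at the very end of the fingers, on their centre line; the grasp point (between the pads) lies 19 mm behind it; z points along the fingers, y is the line along which they close (so a half turn about z gives the same grasp; the last joint's range is limited). The gripper opens to 85 mm and grips with 20 to 120 N. Pads are 22 mm wide; open, the fingers measure 114 mm over their backs; the gripper's body (76 mm by 85 mm) begins 54 mm behind the grasp point. The pads swing forward as they close: fully open they stand 13 mm farther back than shut.
Start: joints at [-1.208, 0.591, 0.048, 1.609, -0.033, 0.943, -0.034], TCP at [0.32, 0.651, 0.196] pointing down, gripper open.
Joint ranges: [-2.69, 2.69], [-0.47, 2.24], [-1.27, 1.36], [0.19, 2.51], [-1.53, 4.68], [0.08, 2.07], [-3.09, 3.09]. Speed limits (rad/s): [2.57, 2.57, 3.14, 3.14, 3.14, 3.14, 3.14].

## Interface

Orientations are given as a rotation vector (axis times angle).
In Python, from cell import sensors, read_camera, get_calibration, r, spot_in, regions_of, tip_of gives the robot as it stands.
- The arm moves only by the tool move_arm, never from a script. Its argument "targets" is a list that holds one entry, the list of rows, each a list of 7 numbers: the gripper's target within -1 to 1 (fully open at 1, half-way at 0, shut at -1), then the shift along the tool's x, y, z as a fraction of full scale, then the turn, a rotation vector about the tool's x, y, z as a fraction of full scale. A call has 1 to 20 rows; each row shifts and turns the commanded pose from where the row before left it, along the tool's axes as they then stand; what a row does not reach is not made up. Full scale, the value 1, is 0.02 m for a shift and 0.1 rad for a turn. A row lasts 1/12 s, in which the tool goes at most 41.7 mm and 7.16 degrees, less where a joint would pass 70% of its speed; a pose out of reach is approached as far as the arm can. A call with a number of a shift or a turn outside -1 to 1 is refused whole. A call with a gripper value outside its range is refused whole. The fingers move at their own pace and stop on an object; the grip force is fixed at half the most. Time passes only in rows, so rows that do not move let the fingers close. It gives the time, the measured TCP pose, the force, the opening and the grip force at its end, in the units of the state.
- sensors.get_state(): the state, without advancing time (a new reading comes with each control period).
- read_camera(name): name is "side" or "top"; returns the picture (384x512x3 uint8, blue, green, red); there is no depth.
- get_calibration(name): a dict with "K" (3x3 intrinsics, pixels), "k1" (the pictures are not rectified: a ray, as slopes to the right and down, at radius r is drawn at 1 + k1 r^2 times it, then the intrinsics apply), "rvec" (rotation vector, rad) and "tvec" (3), from world to camera coordinates, as OpenCV has them. Camera axes: x right, y down, z forward; pixel columns grow to the right and rows downward; lengths in m; the calibration is good to about 2 mm. A picture is of the moment at which its call begins. get_calibration takes no time and is no camera call.
- r.sign_off(): hands the job in; it is judged then, once.
Trained networks look in the newest picture that a camera, given by its name, has taken for a name from the list of things; names that differ only in an ending like _2 or _b are one class to them, and where a whole thing is asked for, a point or a joint stands for the part that bears it (a point fixed in the world has none). Each returns a list of dicts, best first, with "score" (0 to 1); they miss things now and then, are a little off and sometimes report something else, mostly with a low value. They report only what shows in the picture. A call takes as long as a camera call. They do not tell look-alikes from the thing itself.
- spot_in(camera, name): "bbox" ([left, top, right, bottom] in pixels, round what is visible of it).
- regions_of(camera, name): "pixels" (384x512 bool, what is visible of it) and "bbox" ([left, top, right, bottom] in pixels, round what is visible of it).
- tip_of(camera, name): "point" ([column, row] in pixels: a listed point, or the origin of a listed thing).
The state is a dict: "t": time; "joint_positions": joint angles; "joint_vel": joint speeds; "joint_torque": joint torques, N m; "position": TCP position; "ee_rot": TCP orientation; "ft_force": force on the tool from outside, world axes, zero at the start; "ft_torque": the same for the moment, N m; "opening": finger opening in m; "finger_force": force on a finger pad.
Only numpy, scipy, OpenCV 4.12 (cv2) and the standard library are available. Lean on these libraries where they do the work, as an engineer would, in place of code of your own. Each camera call takes 0.05 s, during which the arm holds its last target. There are 200 camera calls.

## Working session

There is one attempt and no reset: what is moved stays moved. The work goes in short steps, Python scripts to look and compute and a tool call to move; the robot and the scene stay as the last step left them, time stands still between calls to the robot, and variables do not carry over. Pictures are saved under pics/ and viewed, at most 14 in all, crops included, and the job is handed in when it is done.

Besides the shell and the picture viewer there is one more tool, called after ">>>" in YAML: its name, and indented under it one key for each argument. move_arm: Moves the arm, as the interface text tells. Shift numbers are shares of 0.02 m and turn numbers shares of 0.1 rad, none past 1 either way. Its arguments: {"type":"object","properties":{"targets":{"type":"array","items":{"type":"array","items":{"type":"array","items":{"type":"number"}}}}},"required":["targets"]}

```bash
ls; mkdir -p pics; cat > h.py <<'E'
import numpy as np, cv2
from cell import sensors, read_camera, get_calibration, r, spot_in, regions_of, tip_of
from scipy.spatial.transform import Rotation as R
def ray(cam,p):
    c=get_calibration(cam);K=np.array(c["K"],float);k=c["k1"]
    q=(np.array(p,float)-K[:2,2])/[K[0,0],K[1,1]]
    s=q.copy()
    for _ in range(30): s=q/(1+k*(s@s))
    M=R.from_rotvec(np.ravel(c["rvec"])).as_matrix();t=np.ravel(c["tvec"])
    return -M.T@t, M.T@np.array([s[0],s[1],1])
def at_z(cam,p,z):
    o,d=ray(cam,p); return o+d*(z-o[2])/d[2]
def proj(cam,P):
    c=get_calibration(cam);K=np.array(c["K"],float)
    M=R.from_rotvec(np.ravel(c["rvec"])).as_matrix()
    q=M@np.array(P,float)+np.ravel(c["tvec"]);s=q[:2]/q[2];s=s*(1+c["k1"]*(s@s))
    return s*[K[0,0],K[1,1]]+K[:2,2]
def tri(p1,p2,c1="top",c2="side"):
    o1,d1=ray(c1,p1);o2,d2=ray(c2,p2);d1/=np.linalg.norm(d1);d2/=np.linalg.norm(d2)
    A=np.stack([d1,-d2],1);s=np.linalg.lstsq(A,o2-o1,rcond=None)[0]
    a=o1+d1*s[0];b=o2+d2*s[1];return (a+b)/2,np.linalg.norm(a-b)
E
cat > l.py <<'E'
from h import *
np.set_printoptions(precision=4,suppress=True)
ims={c:read_camera(c) for c in("top","side")}
for c in ims: cv2.imwrite(f"pics/{c}0.png",cv2.resize(ims[c],(800,600)));o,d=ray(c,(256,192));print(c,o,d/np.linalg.norm(d))
for n in["plinth","board_mid","hole_a","hole_b","bay_left","bay_middle","bay_right","tall_mid","medium_mid","short_mid","tall","medium","short"]:
    for c in ims:
        print(n,c,[(np.round(d["point"],1).tolist(),round(d["score"],2)) for d in tip_of(c,n)[:4]])
s=sensors.get_state();print(s["t"],s["position"],s["ee_rot"],s["opening"])
E
python3 l.py
```

```text
pics
top [0.3569 0.0542 1.0617] [ 0.2067  0.0114 -0.9783]
side [ 0.1543 -1.0635  0.8234] [ 0.2604  0.7949 -0.548 ]
plinth top [([264.3, 204.3], 0.91)]
plinth side [([234.4, 171.9], 0.73), ([266.1, 207.0], 0.61)]
board_mid top [([147.1, 229.4], 0.89)]
board_mid side [([205.2, 154.3], 0.74)]
hole_a top [([109.2, 211.9], 0.82), ([185.7, 209.1], 0.74)]
hole_a side [([232.0, 168.5], 0.58), ([358.9, 247.7], 0.24)]
hole_b top [([109.2, 211.9], 0.82), ([185.7, 209.1], 0.74)]
hole_b side [([232.0, 168.5], 0.58), ([358.9, 247.7], 0.24)]
bay_left top [([236.9, 197.0], 0.97)]
bay_left side [([256.5, 184.9], 0.63)]
bay_middle top [([266.0, 190.7], 0.79)]
bay_middle side [([272.1, 201.4], 0.56)]
bay_right top [([297.9, 191.2], 0.96)]
bay_right side [([287.4, 212.6], 0.91)]
tall_mid top [([392.8, 207.7], 0.65)]
tall_mid side [([312.5, 273.6], 0.97)]
medium_mid top []
medium_mid side [([216.8, 146.6], 0.43), ([209.1, 157.2], 0.41)]
short_mid top [([358.0, 298.3], 0.96), ([400.1, 273.0], 0.93), ([350.3, 244.8], 0.81), ([267.3, 193.6], 0.58)]
short_mid side [([204.1, 279.4], 0.94), ([248.1, 300.6], 0.77), ([260.8, 257.9], 0.75)]
tall top [([389.7, 202.1], 0.63)]
tall side [([323.2, 281.5], 0.74), ([340.6, 205.1], 0.56)]
medium top []
medium side [([269.4, 266.3], 0.19)]
short top [([399.1, 264.5], 0.98), ([359.4, 289.6], 0.92), ([352.8, 233.7], 0.61)]
short side [([218.0, 284.2], 0.92), ([270.7, 263.0], 0.91), ([259.8, 313.5], 0.75)]
1.4 [0.3197 0.6507 0.1955] [0.7111 3.06   0.    ] 0.08529691547696841
```

View pics/top0.png

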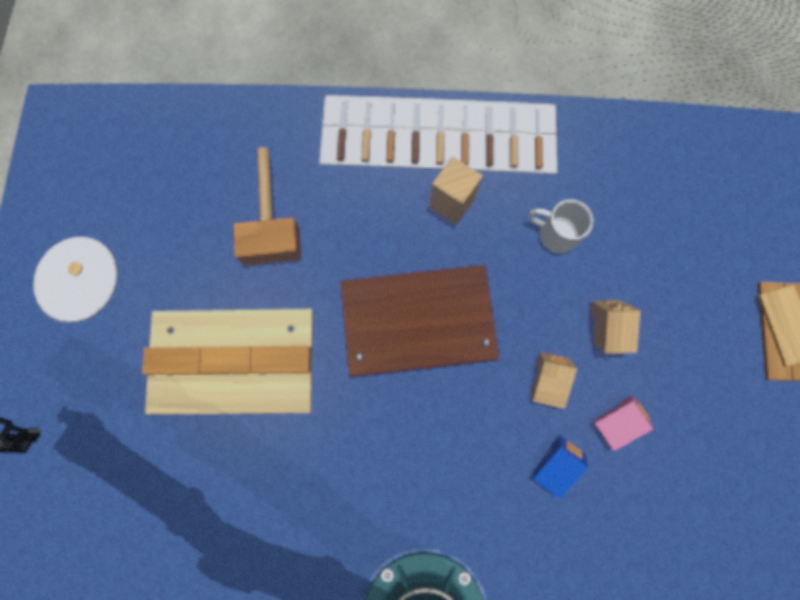

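View pics/side0.png

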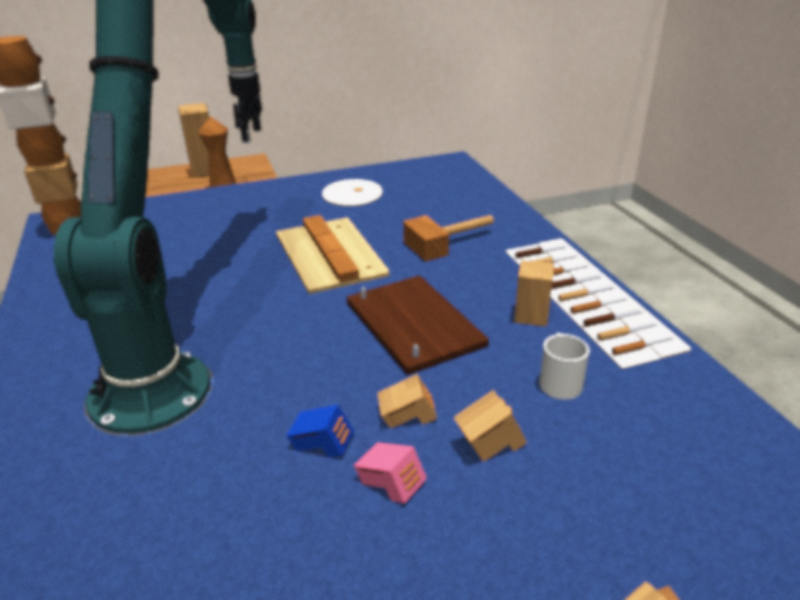

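Both views show the board (holes on the far side, so a half turn is needed), the plinth with dowels near 800-px top (360,356) and (487,342), a tall-looking corbel at (615,327), and a plain short one at (553,380). There are blue and pink decoys and no third corbel. Next I fit the models to the masks.

```bash
cat > fit.py <<'E'
from h import *
from scipy.optimize import minimize
np.set_printoptions(precision=4,suppress=True)
def box(x,y,z): return np.array([[a,b,c] for a in x for b in y for c in z])
def corbel(h): # origin: lower inner foot edge
    return [box((0,.028),(-.03,.03),(0,h)),box((-.052,.0),(-.03,.03),(.024,h))]
BOARD=[box((-.1,.1),(-.16,.16),(0,.012)),box((-.025,.025),(-.16,.16),(.012,.036))]
PL=[box((-.095,.095),(-.145,.145),(0,.022))]
def mask(cam,parts,T,Rm):
    m=np.zeros((384*4,512*4),np.uint8)
    for b in parts:
        q=np.array([proj(cam,Rm@p+T) for p in b])
        h=cv2.convexHull(((q+.5)*4*16).astype(np.int32)); cv2.fillConvexPoly(m,h,255,cv2.LINE_8,4)
    return cv2.resize(m,(512,384),interpolation=cv2.INTER_AREA)/255.
def fit(parts,obs,x0,z=0,tilt=0):
    def f(v):
        Rm=R.from_euler("ZY",[v[2],tilt]).as_matrix();s=0
        for cam,o in obs.items():
            m=mask(cam,parts,np.array([v[0],v[1],z]),Rm); s+=np.abs(m-o).sum()/m.sum()
        return s/len(obs)
    sx=np.array(x0)+np.array([[0,0,0],[.015,0,0],[0,.015,0],[0,0,.15]])
    q=minimize(f,x0,method="Nelder-Mead",options=dict(initial_simplex=sx,xatol=2e-4,fatol=1e-4,maxiter=150));return q.x,q.fun
def obs(name,px,cams=("top","side")):
    o={}
    for c in cams:
        L=regions_of(c,name)
        L=[d for d in L if d["bbox"][0]-4<px[c][0]<d["bbox"][2]+4 and d["bbox"][1]-4<px[c][1]<d["bbox"][3]+4]
        if L:o[c]=L[0]["pixels"].astype(float);print(name,c,L[0]["bbox"],round(L[0]["score"],2))
    return o
def blob(img,p,w,sign):
    p=np.array(p);x,y=np.round(p).astype(int);c=img[y-w:y+w+1,x-w:x+w+1].mean(2)*sign
    wt=np.clip(c-np.percentile(c,70),0,None);wt/=wt.sum();Y,X=np.mgrid[y-w:y+w+1,x-w:x+w+1]
    return np.array([(wt*X).sum(),(wt*Y).sum()])
if __name__=="__main__":
    im=read_camera("top");read_camera("side")
    hs=[at_z("top",blob(im,p,3,-1),.010) for p in((109.2,211.5),(186,209.5))]
    ds=[at_z("top",blob(im,np.array(p)*.64,3,1),.045) for p in((360,356),(487,342))]
    for a in(hs,ds):print(a[0],a[1],np.linalg.norm(a[0]-a[1]),(a[0]+a[1])/2,np.arctan2(*(a[0]-a[1])[:2]))
    t0=np.array([at_z("top",p,0.02)for p in((393,205),(350,242),(264,204),(147,229))])
    for n,i,parts,a,px in(("plinth",2,PL,0,dict(top=(264,204),side=(266,207))),("board",3,BOARD,np.pi,dict(top=(147,229),side=(205,154)))):
        o=obs(n,px);print(fit(parts,o,[*t0[i,:2],a]))
    for n,i,px in(("tall",0,dict(top=(393,208),side=(312,273))),("short",1,dict(top=(352,243),side=(261,258)))):
        o=obs(n,px)
        for h in(.088,.074,.060):
            print(h,min((fit(corbel(h),o,[*t0[i,:2],a],0,-np.arctan2(24,52)) for a in(-.3,.3)),key=lambda q:q[1]))
E
python3 fit.py
```

```text
[0.501  0.5192 0.01  ] [0.515  0.2792 0.01  ] 0.24046810586741688 [0.508  0.3992 0.01  ] -0.05824178674136913
[0.4621 0.1386 0.045 ] [ 0.4991 -0.0986  0.045 ] 0.23998898174967354 [0.4806 0.02   0.045 ] -0.15470371935921953
plinth top [217.1, 170.1, 322.5, 243.1] 0.94
plinth side [223.8, 177.5, 310.9, 239.7] 0.89
(array([0.5412, 0.0311, 0.1505]), np.float64(0.03382820753245065))
board top [91.0, 198.2, 199.7, 265.7] 0.91
board side [180.1, 137.4, 248.2, 187.8] 0.85
(array([0.4459, 0.3973, 3.1935]), np.float64(0.03785523048254384))
tall top [379.4, 194.0, 410.0, 224.6] 0.92
tall side [290.4, 249.3, 338.4, 291.0] 0.76Traceback (most recent call last):
  File "fit.py", line 45, in <module>
    print(h,min((fit(corbel(h),o,[*t0[i,:2],a],0,-np.arctan2(24,52)) for a in(-.3,.3)),key=lambda q:q[1]))
            ~~~^^^^^^^^^^^^^^^^^^^^^^^^^^^^^^^^^^^^^^^^^^^^^^^^^^^^^^^^^^^^^^^^^^^^^^^^^^^^^^^^^^^^^^^^^^
  File "fit.py", line 45, in <genexpr>
    print(h,min((fit(corbel(h),o,[*t0[i,:2],a],0,-np.arctan2(24,52)) for a in(-.3,.3)),key=lambda q:q[1]))
                 ~~~^^^^^^^^^^^^^^^^^^^^^^^^^^^^^^^^^^^^^^^^^^^^^^^^
  File "fit.py", line 22, in fit
    q=minimize(f,x0,method="Nelder-Mead",options=dict(initial_simplex=sx,xatol=2e-4,fatol=1e-4,maxiter=150));return q.x,q.fun
    res = _minimize_neldermead(fun, x0, args, callback, bounds=bounds,
                               **options)
    fxr = func(xr)
    fx = function(np.copy(x), *(wrapper_args + args))
  File "fit.py", line 19, in f
    m=mask(cam,parts,np.array([v[0],v[1],z]),Rm); s+=np.abs(m-o).sum()/m.sum()
  File "fit.py", line 12, in mask
    q=np.array([proj(cam,Rm@p+T) for p in b])
                ~~~~^^^^^^^^^^^^
  File "h.py", line 14, in proj
    c=get_calibration(cam);K=np.array(c["K"],float)
ValueError: time passes only in moves, steps and waits
```

```bash
sed -i 's/^def ray/import functools\nget_calibration=functools.lru_cache(None)(get_calibration)\ndef ray/' h.py
cat > p.py <<'E'
# plan: python3 p.py x y z yaw [tilt]: yaw = world angle of tool y, tilt = turn about tool y after (deg no, rad)
from h import *
import sys
np.set_printoptions(precision=4,suppress=True)
s=sensors.get_state();P=np.array(s["position"]);M=R.from_rotvec(s["ee_rot"])
a=[float(v) for v in sys.argv[1:]]
def goal(yaw,tilt=0): # tool y at yaw, z down, then turned about tool y
    y=np.array([np.cos(yaw),np.sin(yaw),0]);z=np.array([0,0,-1.]);x=np.cross(y,z)
    return R.from_matrix(np.stack([x,y,z],1))*R.from_euler("y",tilt)
m=M.as_matrix();print("t",round(s["t"],2),"P",P,"yaw",np.arctan2(m[1,1],m[0,1]),"zaxis",m[:,2],"open",s["opening"],"F",np.array(s["ft_force"]),"ff",s["finger_force"]);print("q",np.array(s["joint_positions"]))
if len(a)>=3:
    d=np.array(a[:3])-P;print("shift in present tool axes (units):",M.inv().apply(d)/.02)
    if len(a)>3:
        G=goal(*a[3:]);print("turn (units):",(M.inv()*G).as_rotvec()/.1,"shift in goal axes:",G.inv().apply(d)/.02)
E
cat > c.py <<'E'
from fit import *
im=read_camera("top");read_camera("side")
t0=np.array([at_z("top",p,0.02)for p in((393,205),(350,242))])
for n,i,px in(("tall",0,dict(top=(393,208),side=(312,273))),("short",1,dict(top=(352,243),side=(261,258)))):
    o=obs(n,px)
    for h in(.088,.074,.060):
        print(h,min((fit(corbel(h),o,[*t0[i,:2],a],0,-np.arctan2(24,52)) for a in(-.3,.3)),key=lambda q:q[1]))
for n in("mallet","mug","blank"):
    d=spot_in("top",n)[0]["bbox"];print(n,at_z("top",((d[0]+d[2])/2,d[3]),0),at_z("top",((d[0]+d[2])/2,d[1]),.08))
E
python3 c.py; python3 p.py .446 .3965 .16 3.2
```

```text
tall top [380.8, 192.9, 408.6, 225.1] 0.86
tall side [292.2, 249.9, 336.4, 290.8] 0.68
0.088 (array([ 0.5713, -0.3436,  0.0598]), np.float64(0.06495121271922247))
0.074 (array([ 0.5699, -0.3404,  0.1017]), np.float64(0.15590226512427402))
0.06 (array([ 0.5692, -0.3413,  0.0951]), np.float64(0.28465731028360863))
short top [340.5, 224.9, 369.7, 260.3] 0.59
short side [243.2, 242.4, 278.3, 274.4] 0.88
0.088 (array([ 0.4603, -0.2322, -0.2361]), np.float64(0.2162473474546899))
0.074 (array([ 0.4602, -0.2321, -0.2324]), np.float64(0.12631813301718905))
0.06 (array([ 0.4584, -0.232 , -0.2064]), np.float64(0.042148185685513706))
mallet [0.6449 0.3376 0.    ] [0.8615 0.3396 0.08  ]
mug [ 0.6994 -0.2528  0.    ] [ 0.7654 -0.2319  0.08  ]
blank [ 0.7496 -0.0455  0.    ] [ 0.8505 -0.0358  0.08  ]
t 2.25 P [0.3198 0.6507 0.1955] yaw 1.1140223731833307 zaxis [ 0. -0. -1.] open 0.08566540088953868 F [-0.3592 -0.2447  0.1508] ff 0.0
q [-1.2075  0.5912  0.0484  1.6085 -0.0333  0.9427 -0.0337]
shift in present tool axes (units): [-11.2683  -8.622    1.7759]
turn (units): [ -0.0002   0.0002 -20.8598] shift in goal axes: [13.0547 -5.5578  1.7757]
```

>>> move_arm:
  targets:
    - [[1,0,0,0,0,0,-1],[1,0,0,0,0,0,-1],[1,0,0,0,0,0,-1],[1,0,0,0,0,0,-1],[1,0,0,0,0,0,-1],[1,0,0,0,0,0,-1],[1,0,0,0,0,0,-1],[1,0,0,0,0,0,-1],[1,0,0,0,0,0,-1],[1,0,0,0,0,0,-1],[1,0,0,0,0,0,-1],[1,0,0,0,0,0,-1],[1,0,0,0,0,0,-1],[1,0,0,0,0,0,-1],[1,0,0,0,0,0,-1],[1,0,0,0,0,0,-1],[1,0,0,0,0,0,-1],[1,0,0,0,0,0,-1],[1,0,0,0,0,0,-1],[1,0,0,0,0,0,-1]]

```text
t: 3.92
position: [0.3201, 0.6506, 0.1955]
ee_rot: [-2.196, 2.247, -0.0]
ft_force: [0.3, -0.2, -0.3]
opening: 0.0852
finger_force: 0.0
```

```bash
python3 p.py .446 .3965 .16 3.2
```

```text
t 3.92 P [0.3201 0.6506 0.1955] yaw 3.118616686716277 zaxis [ 0.0003 -0.0001 -1.    ] open 0.08521759537762973 F [ 0.2708 -0.1533 -0.323 ] ff 0.0
q [-0.8778  0.6311 -0.4742  1.5915  0.3266  0.9985  1.6665]
shift in present tool axes (units): [12.5551 -6.5868  1.7779]
turn (units): [-0.0029 -0.001  -0.8138] shift in goal axes: [13.0492 -5.5448  1.7748]
```

>>> move_arm:
  targets:
    - [[1,0,0,0,0,0,-0.81],[1,0.932,-0.396,0.127,0,0,0],[1,0.932,-0.396,0.127,0,0,0],[1,0.932,-0.396,0.127,0,0,0],[1,0.932,-0.396,0.127,0,0,0],[1,0.932,-0.396,0.127,0,0,0],[1,0.932,-0.396,0.127,0,0,0],[1,0.932,-0.396,0.127,0,0,0],[1,0.932,-0.396,0.127,0,0,0],[1,0.932,-0.396,0.127,0,0,0],[1,0.932,-0.396,0.127,0,0,0],[1,0.932,-0.396,0.127,0,0,0],[1,0.932,-0.396,0.127,0,0,0],[1,0.932,-0.396,0.127,0,0,0],[1,0.932,-0.396,0.127,0,0,0],[1,0,0,0,0,0,0]]

```text
t: 5.25
position: [0.4474, 0.39, 0.1589]
ee_rot: [2.27, -2.167, 0.007]
ft_force: [0.8, -1.4, -0.5]
opening: 0.0851
finger_force: 0.0
```

```bash
python3 p.py .446 .3965 .015 3.2
```

```text
t 5.25 P [0.4474 0.39   0.1589] yaw -3.0951406689635865 zaxis [ 0.0005 -0.0056 -1.    ] open 0.08505696753030165 F [ 0.824  -1.4296 -0.4783] ff 0.0
q [-0.4393  0.5136 -0.4945  1.9248  0.3403  0.7895  2.0643]
shift in present tool axes (units): [-0.3686  0.0561  7.1946]
turn (units): [-0.0018 -0.0559 -0.1196] shift in goal axes: [-0.329   0.0507  7.1966]
```

>>> move_arm:
  targets:
    - [[1,0,0,0,0,0,0],[1,0,0,0,0,0,0],[1,0,0,0.55,0,0,0],[1,0,0,0.55,0,0,0],[1,0,0,0.55,0,0,0],[1,0,0,0.55,0,0,0],[1,0,0,0.55,0,0,0],[1,0,0,0.55,0,0,0],[1,0,0,0.55,0,0,0],[1,0,0,0.55,0,0,0],[1,0,0,0.55,0,0,0],[1,0,0,0.55,0,0,0],[1,0,0,0,0,0,0],[1,0,0,0,0,0,0]]

```text
t: 6.42
position: [0.4441, 0.3957, 0.0492]
ee_rot: [2.279, -2.16, -0.0]
ft_force: [0.5, -0.7, -0.3]
opening: 0.0852
finger_force: 0.0
```

```bash
python3 p.py .446 .3965 .015 3.2
```

```text
t 6.42 P [0.4441 0.3957 0.0492] yaw -3.0880051811097484 zaxis [-0.0009 -0.001  -1.    ] open 0.08519384485977227 F [ 0.5159 -0.6959 -0.3152] ff 0.0
q [-0.5178  0.6589 -0.4055  1.9898  0.4542  0.5828  1.9627]
shift in present tool axes (units): [-0.0381 -0.1003  1.7088]
turn (units): [ 0.01   -0.0094 -0.0482] shift in goal axes: [-0.036  -0.0988  1.709 ]
```

>>> move_arm:
  targets:
    - [[1,0,-0.1,0.34,0,0,-0.05],[1,0,0,0.34,0,0,0],[1,0,0,0.34,0,0,0],[1,0,0,0.34,0,0,0],[1,0,0,0.34,0,0,0],[1,0,0,0,0,0,0],[-1,0,0,0,0,0,0],[-1,0,0,0,0,0,0],[-1,0,0,0,0,0,0],[-1,0,0,0,0,0,0],[-1,0,0,0,0,0,0],[-1,0,0,0,0,0,0],[-1,0,0,0,0,0,0],[-1,0,0,0,0,0,0]]

```text
t: 7.58
position: [0.4465, 0.3961, 0.016]
ee_rot: [-2.285, 2.155, -0.0]
ft_force: [-0.3, -0.5, -0.3]
opening: 0.0001
finger_force: 0.0
```

```bash
python3 p.py
```

```text
t 7.58 P [0.4465 0.3961 0.016 ] yaw -3.0831417672743413 zaxis [ 0.0001  0.0001 -1.    ] open 0.00014483083731201555 F [-0.3084 -0.5441 -0.3394] ff 0.0
q [-0.5411  0.7074 -0.3706  1.9978  0.4906  0.5233  1.9385]
```

```bash
cat > v.py <<'E'
from h import *
import sys
# v.py cam name x0 y0 x1 y1
c,n=sys.argv[1:3];im=read_camera(c)
if len(sys.argv)>3:
    x0,y0,x1,y1=map(int,sys.argv[3:7]);im=im[y0:y1,x0:x1]
k=min(800/im.shape[1],600/im.shape[0]);cv2.imwrite(f"pics/{n}.png",cv2.resize(im,None,fx=k,fy=k,interpolation=cv2.INTER_CUBIC))
E
python3 v.py side a1 130 90 290 210; python3 -c "
from h import *
print(proj('side',(.4465,.3961,.016)),proj('top',(.4465,.3961,.016)))"
```

```text
[210.65952835 159.11181195] [145.1022949 230.1599588]
```

View pics/a1.png

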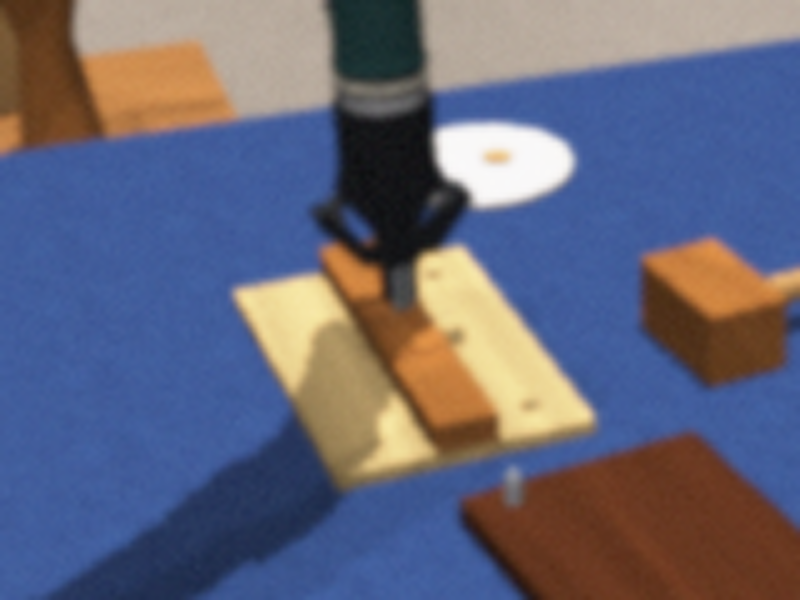

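```bash
python3 v.py top a2 85 185 205 275
```

```text
(no output)
```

View pics/a2.png

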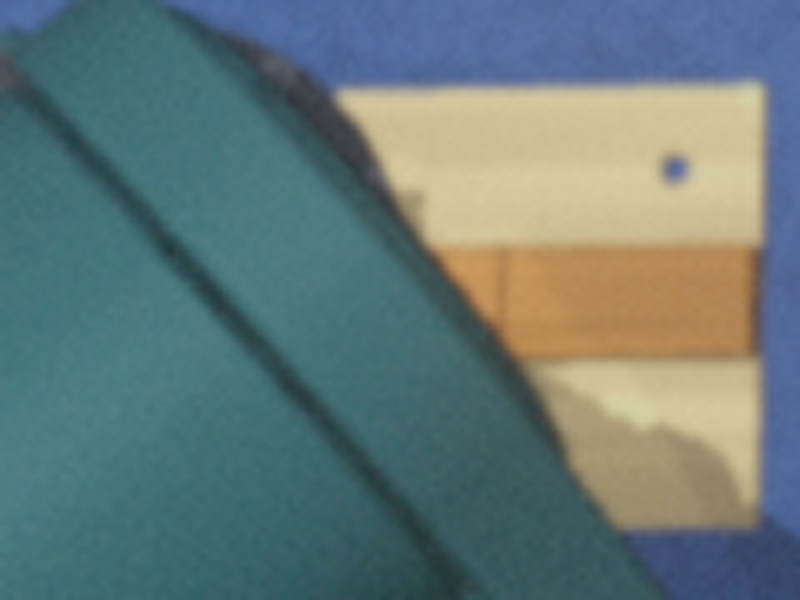

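The side view shows the fingers shut at the rail's top (crop 400,310), with no rail between them. I'll raise them a little and check where the tips really are against the reported TCP.

>>> move_arm:
  targets:
    - [[-1,0,0,-0.5,0,0,0],[-1,0,0,-0.5,0,0,0],[-1,0,0,-0.5,0,0,0],[-1,0,0,-0.5,0,0,0],[-1,0,0,-0.5,0,0,0],[-1,0,0,0,0,0,0],[-1,0,0,0,0,0,0]]

```text
t: 8.27
position: [0.447, 0.3966, 0.0671]
ee_rot: [-2.284, 2.154, -0.0]
ft_force: [0.2, -0.3, -0.3]
opening: -0.0001
finger_force: 0.0
```

```bash
python3 v.py side a3 130 90 290 210; python3 p.py; python3 -c "
from h import *
P=sensors.get_state()['position'];print((proj('side',P)-[130,90])*5)"
```

```text
t 8.32 P [0.4467 0.3961 0.0664] yaw -3.08339339569649 zaxis [ 0.0006  0.0003 -1.    ] open -0.00013924289092206532 F [-0.1196 -0.3507  0.2339] ff 0.0
q [-0.5013  0.6368 -0.4248  1.9788  0.439   0.6153  1.9837]
[398.5086438  288.87128133]
```

View pics/a3.png

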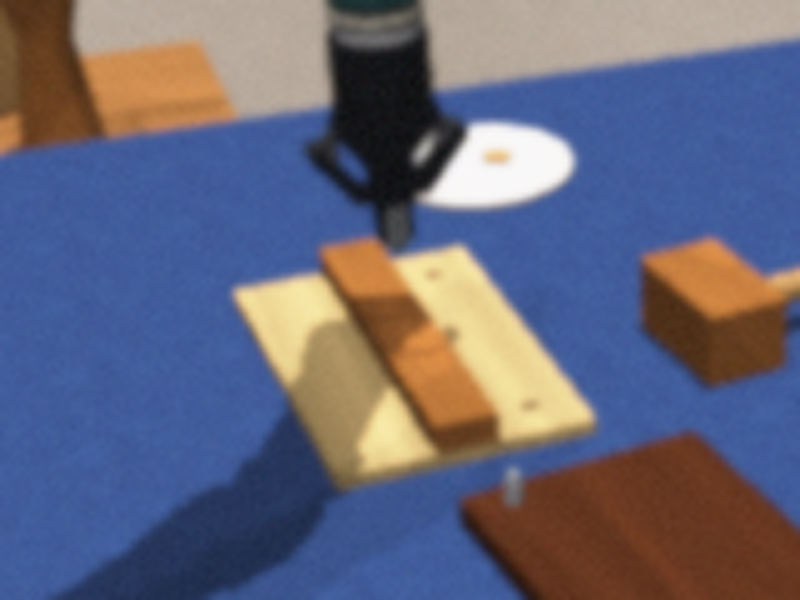

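```bash
python3 -c "
from h import *
P=[.3198,.6507,.1955]
for c in('top','side'):
  for z in(0,.02,.04,.06,.1):print(c,z,proj(c,np.add(P,[0,0,z]))/.64)
  print(c,'y+.02',proj(c,np.add(P,[0,.02,0]))/.64,'x+.02',proj(c,np.add(P,[.02,0,0]))/.64)
"
python3 - <<'E'
import cv2
a=cv2.imread('pics/side0.png')[60:180,190:350];b=cv2.imread('pics/top0.png')[380:500,0:160]
cv2.imwrite('pics/a4.png',cv2.resize(cv2.hconcat([a,b]),None,fx=2.5,fy=2.5,interpolation=cv2.INTER_CUBIC))
E
```

```text
top 0 [ 32.78765649 418.43522629]
top 0.02 [ 24.79459062 418.39476565]
top 0.04 [ 16.46961823 418.34586956]
top 0.06 [  7.79374668 418.28738238]
top 0.1 [-10.69256613 418.13609929]
top y+.02 [ 21.57411061 417.60221902] x+.02 [ 34.550706  406.0020945]
side 0 [254.42587989 153.98013115]
side 0.02 [253.37275286 146.72164333]
side 0.04 [252.30635421 139.37235717]
side 0.06 [251.22642903 131.93054096]
side 0.1 [249.02494592 116.76216634]
side y+.02 [253.32036973 151.45859802] x+.02 [261.98833468 152.97164228]
```

View pics/a4.png

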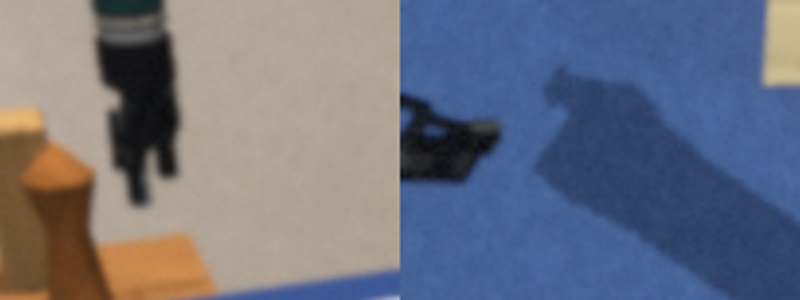

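Seen in both cameras, the real fingertips sit roughly 33 mm above the reported TCP: crop (397,245) against a projected (398,289). I'll confirm it by touching the rail top, which is at 36 mm.

>>> move_arm:
  targets:
    - [[-1,0,0,0.5,0,0,0],[-1,0,0,0.5,0,0,0],[-1,0,0,0.5,0,0,0],[-1,0,0,0.5,0,0,0],[-1,0,0,0.5,0,0,0],[-1,0,0,0.1,0,0,0],[-1,0,0,0.1,0,0,0],[-1,0,0,0.1,0,0,0],[-1,0,0,0,0,0,0]]

```text
t: 9.07
position: [0.4464, 0.3963, 0.0098]
ee_rot: [2.286, -2.155, -0.0]
ft_force: [0.3, 0.3, 0.0]
opening: 0.0002
finger_force: 0.0
```

>>> move_arm:
  targets:
    - [[-1,0,0,0.1,0,0,0],[-1,0,0,0.1,0,0,0],[-1,0,0,0,0,0,0]]

```text
t: 9.32
position: [0.4465, 0.396, 0.0059]
ee_rot: [-2.285, 2.156, -0.0]
ft_force: [-0.8, -0.5, -0.1]
opening: 0.0002
finger_force: 0.0
```

>>> move_arm:
  targets:
    - [[-1,0,0,0.1,0,0,0],[-1,0,0,0.1,0,0,0],[-1,0,0,0,0,0,0]]

```text
t: 9.57
position: [0.4463, 0.3959, 0.0016]
ee_rot: [2.285, -2.155, 0.0]
ft_force: [0.2, 0.6, 0.4]
opening: 0.0
finger_force: 0.0
```

>>> move_arm:
  targets:
    - [[-1,0,0,0.1,0,0,0],[-1,0,0,0,0,0,0]]

```text
t: 9.73
position: [0.4466, 0.3963, 0.0004]
ee_rot: [-2.285, 2.155, -0.001]
ft_force: [-0.8, -1.2, 4.2]
opening: 0.0004
finger_force: 1.9
```

>>> move_arm:
  targets:
    - [[-1,0,0,0.1,0,0,0],[-1,0,0,0,0,0,0]]

```text
t: 9.9
position: [0.4467, 0.3963, 0.0003]
ee_rot: [-2.285, 2.155, -0.003]
ft_force: [-3.8, -3.8, 18.7]
opening: -0.0001
finger_force: 9.2
```

```bash
python3 p.py;python3 v.py side a5 130 90 290 210
```

```text
t 9.9 P [0.4467 0.3963 0.0003] yaw -3.0831402840414324 zaxis [ 0.0015 -0.001  -1.    ] open -7.661046689391599e-05 F [-3.8059 -3.7585 18.7263] ff 9.233073739524116
q [-0.5557  0.7303 -0.3514  2.0017  0.5086  0.4949  1.9217]
```

View pics/a5.png

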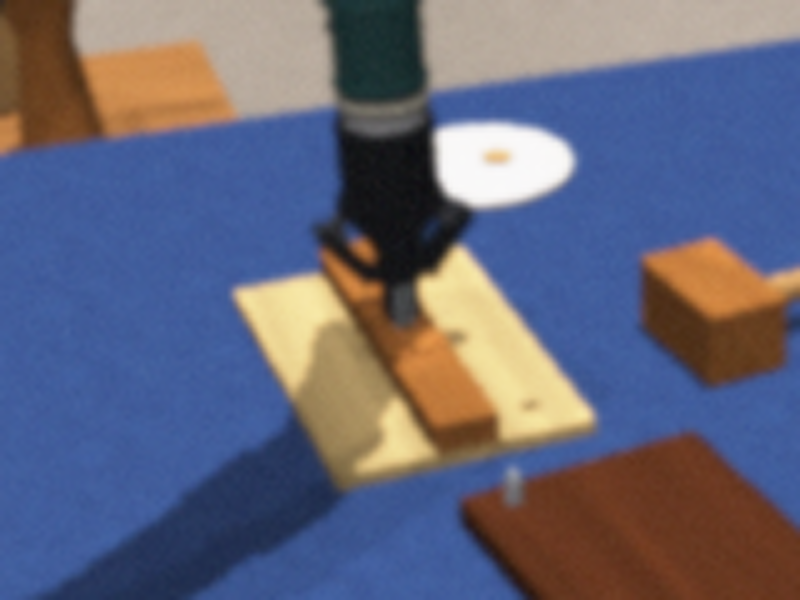

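```bash
python3 -c "
from h import *
print((proj('side',[.4467,.3963,.036])-[130,90])*5,(proj('side',[.4567,.3963,.036])-[130,90])*5,(proj('side',[.4467,.4063,.036])-[130,90])*5)"
```

```text
[401.5196967 323.1298746] [413.86071773 320.98476486] [398.52539147 317.54173801]
```

>>> move_arm:
  targets:
    - [[-1,0,0,-0.8,0,0,0],[1,0,0,-0.8,0,0,0],[1,0,0,0,0,0,0],[1,0,0,0,0,0,0],[1,0,0,0,0,0,0],[1,0,0,0,0,0,0],[1,0,0,0,0,0,0],[1,0,0,0,0,0,0],[1,0,0,0,0,0,0]]

```text
t: 10.7
position: [0.4462, 0.3959, 0.0294]
ee_rot: [2.285, -2.155, -0.0]
ft_force: [-0.1, 0.1, 0.0]
opening: 0.085
finger_force: 0.0
```

```bash
python3 p.py .446 .3965 -.024 3.2
```

```text
t 10.7 P [0.4462 0.3959 0.0294] yaw -3.083044478319264 zaxis [-0.0006 -0.0006 -1.    ] open 0.0850110075226293 F [-0.0994  0.1239  0.0399] ff 0.0
q [-0.5292  0.6886 -0.3872  1.9936  0.4776  0.5491  1.9499]
shift in present tool axes (units): [-0.0311  0.0057  2.6705]
turn (units): [ 0.0067 -0.0053  0.0014] shift in goal axes: [-0.0297  0.0075  2.6705]
```

Touch and picture agree: xy is fine and true tip z is reported z + 36 mm. I'll lower by that and grip.

>>> move_arm:
  targets:
    - [[1,0,0,0.5,0,0,0],[1,0,0,0.5,0,0,0],[1,0,0,0.5,0,0,0],[1,0,0,0.5,0,0,0],[1,0,0,0.4,0,0,0],[1,0,0,0.25,0,0,0],[1,0,0,0,0,0,0],[-1,0,0,0,0,0,0],[-1,0,0,0,0,0,0],[-1,0,0,0,0,0,0],[-1,0,0,0,0,0,0],[-1,0,0,0,0,0,0],[-1,0,0,0,0,0,0],[-1,0,0,0,0,0,0]]

```text
t: 11.87
position: [0.4468, 0.3967, -0.0222]
ee_rot: [-2.284, 2.155, -0.0]
ft_force: [0.1, -0.7, 6.2]
opening: 0.049
finger_force: 65.9
```

>>> move_arm:
  targets:
    - [[-1,0,0,-0.2,0,0,0],[-1,0,0,-0.4,0,0,0],[-1,0,0,-0.6,0,0,0],[-1,0,0,-0.6,0,0,0],[-1,0,0,-0.6,0,0,0],[-1,0,0,-0.6,0,0,0],[-1,0,0,-0.6,0,0,0],[-1,0,0,-0.6,0,0,0],[-1,0,0,-0.6,0,0,0],[-1,0,0,-0.6,0,0,0],[-1,0,0,-0.6,0,0,0],[-1,0,0,0,0,0,0]]

```text
t: 12.87
position: [0.4477, 0.3977, 0.0998]
ee_rot: [-2.282, 2.152, -0.0]
ft_force: [0.2, 0.4, -4.1]
opening: 0.0485
finger_force: 65.0
```

>>> move_arm:
  targets:
    - [[-1,0,0,0,0,0,0.5],[-1,0,0,0,0,0,0.8],[-1,0,0,0,0,0,0.8],[-1,0,0,0,0,0,0.8],[-1,0,0,0,0,0,0.8],[-1,0,0,0,0,0,0.8],[-1,0,0,0,0,0,0.8],[-1,0,0,0,0,0,0.8],[-1,0,0,0,0,0,0.8],[-1,0,0,0,0,0,0.8],[-1,0,0,0,0,0,0.8],[-1,0,0,0,0,0,0.8],[-1,0,0,0,0,0,0.8],[-1,0,0,0,0,0,0.8],[-1,0,0,0,0,0,0.8],[-1,0,0,0,0,0,0.8],[-1,0,0,0,0,0,0.8],[-1,0,0,0,0,0,0.8],[-1,0,0,0,0,0,0.8],[-1,0,0,0,0,0,0.8]]

```text
t: 14.53
position: [0.4458, 0.3962, 0.0965]
ee_rot: [0.088, -3.139, 0.001]
ft_force: [0.3, 0.1, -3.6]
opening: 0.0489
finger_force: 64.8
```

>>> move_arm:
  targets:
    - [[-1,0,0,0,0,0,0.8],[-1,0,0,0,0,0,0.8],[-1,0,0,0,0,0,0.8],[-1,0,0,0,0,0,0.8],[-1,0,0,0,0,0,0.8],[-1,0,0,0,0,0,0.8],[-1,0,0,0,0,0,0.8],[-1,0,0,0,0,0,0.8],[-1,0,0,0,0,0,0.8],[-1,0,0,0,0,0,0.8],[-1,0,0,0,0,0,0.8],[-1,0,0,0,0,0,0.8],[-1,0,0,0,0,0,0.8],[-1,0,0,0,0,0,0.8],[-1,0,0,0,0,0,0.8],[-1,0,0,0,0,0,0.8],[-1,0,0,0,0,0,0.8],[-1,0,0,0,0,0,0.8],[-1,0,0,0,0,0,0.35],[-1,0,0,0,0,0,0]]

```text
t: 16.2
position: [0.4454, 0.3966, 0.0964]
ee_rot: [-2.041, -2.387, 0.002]
ft_force: [-0.5, 0.6, -4.5]
opening: 0.0488
finger_force: 64.8
```

```bash
python3 p.py .5418 .0300 .10 .1547
```

```text
t 16.2 P [0.4454 0.3966 0.0964] yaw 0.15593275549708666 zaxis [-0.0012 -0.0006 -1.    ] open 0.04880759076749998 F [-0.5252  0.5814 -4.5383] ff 64.79918718338013
q [-1.0796  0.5933  0.3933  1.99   -0.3732  0.6294 -0.2855]
shift in present tool axes (units): [-18.8551   1.9154  -0.177 ]
turn (units): [-0.0125  0.0039  0.0123] shift in goal axes: [-18.8526   1.9389  -0.1819]
```

>>> move_arm:
  targets:
    - [[-1,-0.94,0.096,0,0,0,0],[-1,-0.94,0.096,0,0,0,0],[-1,-0.94,0.096,0,0,0,0],[-1,-0.94,0.096,0,0,0,0],[-1,-0.94,0.096,0,0,0,0],[-1,-0.94,0.096,0,0,0,0],[-1,-0.94,0.096,0,0,0,0],[-1,-0.94,0.096,0,0,0,0],[-1,-0.94,0.096,0,0,0,0],[-1,-0.94,0.096,0,0,0,0],[-1,-0.94,0.096,0,0,0,0],[-1,-0.94,0.096,0,0,0,0],[-1,-0.94,0.096,0,0,0,0],[-1,-0.94,0.096,0,0,0,0],[-1,-0.94,0.096,0,0,0,0],[-1,-0.94,0.096,0,0,0,0],[-1,-0.94,0.096,0,0,0,0],[-1,-0.94,0.096,0,0,0,0],[-1,-0.94,0.096,0,0,0,0],[-1,-0.94,0.096,0,0,0,0]]

```text
t: 17.87
position: [0.5425, 0.0302, 0.0968]
ee_rot: [-2.04, -2.389, -0.0]
ft_force: [0.3, 0.3, -4.4]
opening: 0.0488
finger_force: 64.8
```

>>> move_arm:
  targets:
    - [[-1,0,0,0.5,0,0,0],[-1,0,0,0.5,0,0,0],[-1,0,0,0.5,0,0,0],[-1,0,0,0.5,0,0,0],[-1,0,0,0,0,0,0],[-1,0,0,0,0,0,0]]

```text
t: 18.37
position: [0.5413, 0.0316, 0.0558]
ee_rot: [-2.039, -2.387, 0.002]
ft_force: [0.1, -0.3, -4.6]
opening: 0.049
finger_force: 64.6
```

```bash
python3 p.py .5418 .0300 .06 .1547; python3 v.py top b1 200 160 340 265; cat > holes.py <<'E'
from fit import *
im=read_camera("top");s=sensors.get_state()
zt=float(s["position"][2])+.0222+.010 # hole plane, about 2 mm under the top face
for d in tip_of("top","hole_a")[:4]:
    b=blob(im,d["point"],3,-1);print(d["point"],round(d["score"],2),b,at_z("top",b,zt),at_z("top",d["point"],zt))
E
python3 holes.py
```

```text
t 18.37 P [0.5413 0.0316 0.0558] yaw 0.1568404133449282 zaxis [-0.0027  0.0002 -1.    ] open 0.04895426308736748 F [ 0.1491 -0.3416 -4.5966] ff 64.63746070861816
q [-0.3518  0.5947  0.2904  2.1255 -0.363   0.4704  0.3746]
shift in present tool axes (units): [-0.0814  0.0103 -0.2097]
turn (units): [-0.026  -0.0062  0.0214] shift in goal axes: [-0.0816  0.011  -0.2096]
[312.1, 215.2] 0.91 [312.7103 216.3555] [ 0.499  -0.0966  0.0891] [ 0.5022 -0.0949  0.0891]
```

View pics/b1.png

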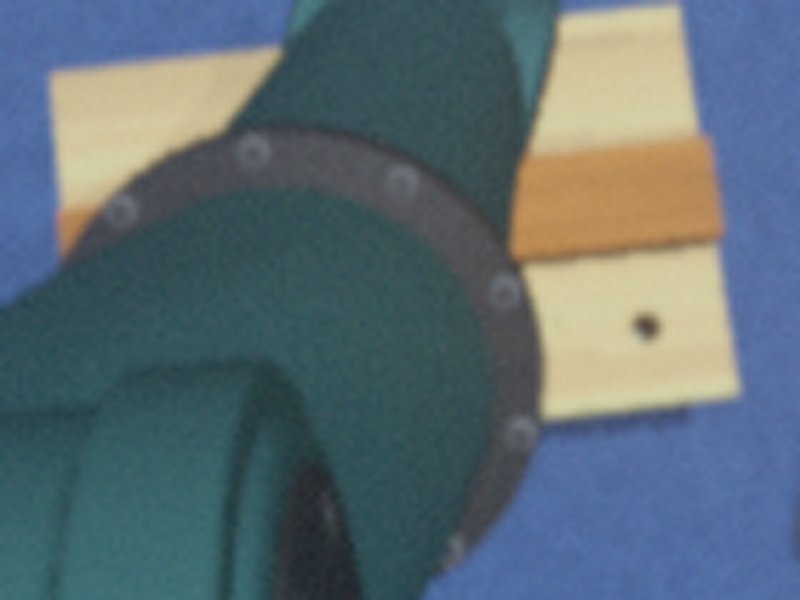

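>>> move_arm:
  targets:
    - [[-1,-0.08,0,0,0,0,0],[-1,0,0,0.3,0,0,0],[-1,0,0,0.3,0,0,0],[-1,0,0,0.3,0,0,0],[-1,0,0,0.2,0,0,0],[-1,0,0,0,0,0,0],[-1,0,0,0,0,0,0],[-1,0,0,0,0,0,0]]

```text
t: 19.18
position: [0.5427, 0.0289, 0.0349]
ee_rot: [2.043, 2.387, -0.0]
ft_force: [0.2, -0.6, -4.8]
opening: 0.0487
finger_force: 64.8
```

```bash
for i in 1 2 3; do python3 holes.py; done; python3 p.py .5418 .0300 0 .1547
```

```text
[312.7, 216.9] 0.67 [312.9215 217.1703] [ 0.4999 -0.1006  0.0672] [ 0.5006 -0.1     0.0672]
[307.8, 213.3] 0.65 [310.5957 215.5931] [ 0.5042 -0.0939  0.0674] [ 0.5105 -0.0857  0.0674]
[310.5, 220.6] 0.76 [312.4961 218.6414] [ 0.4956 -0.0994  0.0674] [ 0.4897 -0.0938  0.0674]
[391.6, 209.1] 0.73 [389.1862 207.6966] [ 0.5362 -0.3239  0.0674] [ 0.5324 -0.331   0.0674]
t 19.48 P [0.5428 0.029  0.0351] yaw 0.15505726843354273 zaxis [ 0.0003  0.     -1.    ] open 0.0489988245858854 F [ 0.2773  0.01   -3.6124] ff 64.82994675636292
q [-0.3274  0.6282  0.2642  2.132  -0.3814  0.425   0.3934]
shift in present tool axes (units): [ 0.0573 -0.042   1.7569]
turn (units): [0.0034 0.0001 0.0036] shift in goal axes: [ 0.0573 -0.0414  1.7569]
```

>>> move_arm:
  targets:
    - [[-1,0.05,-0.04,0.15,0,0,0],[-1,0,0,0.15,0,0,0],[-1,0,0,0.15,0,0,0],[-1,0,0,0.15,0,0,0],[-1,0,0,0,0,0,0],[-1,0,0,0,0,0,0]]

```text
t: 19.98
position: [0.5415, 0.0297, 0.0226]
ee_rot: [-2.043, -2.386, 0.001]
ft_force: [0.1, 0.6, -5.0]
opening: 0.0485
finger_force: 64.8
```

>>> move_arm:
  targets:
    - [[-1,0,0,0.1,0,0,0],[-1,0,0,0.1,0,0,0],[-1,0,0,0.1,0,0,0],[-1,0,0,0,0,0,0]]

```text
t: 20.32
position: [0.5415, 0.0298, 0.0166]
ee_rot: [-2.042, -2.386, 0.001]
ft_force: [-0.6, -0.1, -3.6]
opening: 0.0487
finger_force: 64.8
```

>>> move_arm:
  targets:
    - [[-1,0,0,0.1,0,0,0],[-1,0,0,0.1,0,0,0],[-1,0,0,0.1,0,0,0],[-1,0,0,0.1,0,0,0],[-1,0,0,0,0,0,0]]

```text
t: 20.73
position: [0.5415, 0.0298, 0.0085]
ee_rot: [-2.042, -2.386, 0.001]
ft_force: [-0.6, 0.2, -4.3]
opening: 0.0487
finger_force: 64.8
```

>>> move_arm:
  targets:
    - [[-1,0,0,0.1,0,0,0],[-1,0,0,0.1,0,0,0],[-1,0,0,0.1,0,0,0],[-1,0,0,0.08,0,0,0],[-1,0,0,0,0,0,0]]

```text
t: 21.15
position: [0.5415, 0.0298, 0.001]
ee_rot: [-2.042, -2.386, 0.001]
ft_force: [0.7, -0.3, -4.0]
opening: 0.049
finger_force: 64.8
```

>>> move_arm:
  targets:
    - [[-1,0,0,0.06,0,0,0],[-1,0,0,0.04,0,0,0],[-1,0,0,0,0,0,0]]

```text
t: 21.4
position: [0.5418, 0.0298, -0.0002]
ee_rot: [-2.043, -2.387, -0.0]
ft_force: [-2.8, -0.2, 0.9]
opening: 0.0488
finger_force: 65.4
```

>>> move_arm:
  targets:
    - [[1,0,0,0,0,0,0],[1,0,0,0,0,0,0],[1,0,0,0,0,0,0],[1,0,0,0,0,0,0],[1,0,0,0,0,0,0],[1,0,0,-0.2,0,0,0],[1,0,0,-0.5,0,0,0],[1,0,0,-0.8,0,0,0],[1,0,0,-1,0,0,0],[1,0,0,-1,0,0,0],[1,0,0,-1,0,0,0],[1,0,0,-1,0,0,0],[1,0,0,-1,0,0,0],[1,0,0,-1,0,0,0],[1,0,0,-0.5,0,0,0],[1,0,0,0,0,0,0]]

```text
t: 22.73
position: [0.5436, 0.0299, 0.1621]
ee_rot: [2.041, 2.384, 0.007]
ft_force: [0.6, 0.3, -0.6]
opening: 0.0852
finger_force: 0.0
```

```bash
python3 p.py; cat > b.py <<'E'
from fit import *
im=read_camera("top");read_camera("side")
o=obs("board",dict(top=(300,190),side=(262,210)));print(fit(BOARD,o,[.541,.03,.155],.022))
print({c:[(d["point"],round(d["score"],2)) for d in tip_of(c,"board_mid")[:2]] for c in("side",)},proj("side",[.5418,.03,.046]))
E
python3 b.py; python3 v.py side b2 200 130 360 250
```

```text
t 22.73 P [0.5436 0.0299 0.1621] yaw 0.15489711323690716 zaxis [ 0.0054  0.001  -1.    ] open 0.08522727770962818 F [ 0.5958  0.2929 -0.6348] ff 0.0
q [-0.4413  0.4344  0.4055  2.0636 -0.2658  0.6869  0.2915]
board top [211.5, 166.0, 327.7, 245.6] 0.57
board side [223.1, 169.9, 314.5, 239.0] 0.68
(array([0.5415, 0.0315, 0.1494]), np.float64(0.33571573623034257))
{'side': [([262.2, 195.5], 0.94), ([228.4, 191.7], 0.22)]} [264.5139 196.2294]
```

View pics/b2.png

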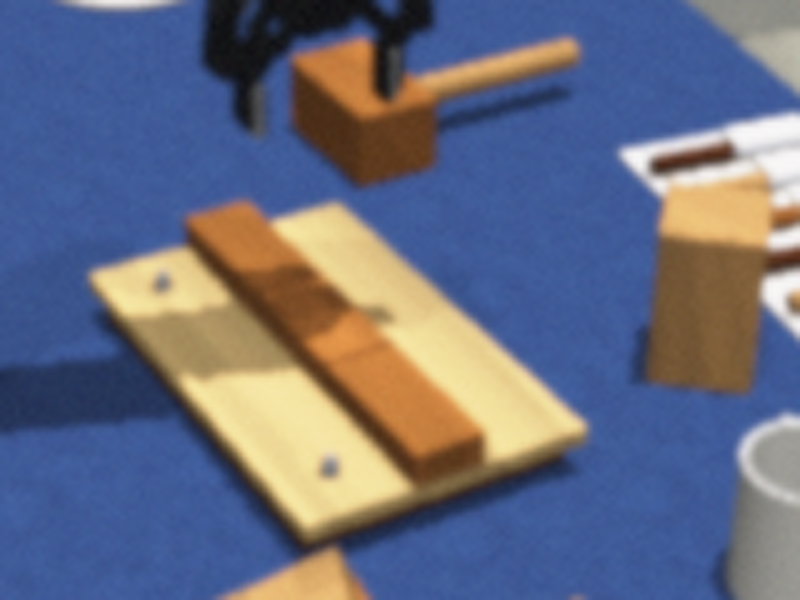

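Board is home: both dowels poke through at (162,283) and (330,467), flush all round. Now I refit the corbels and turn the tool.

>>> move_arm:
  targets:
    - [[1,0,0,0,0,0,0.9],[1,0,0,0,0,0,0.9],[1,0,0,0,0,0,0.9],[1,0,0,0,0,0,0.9],[1,0,0,0,0,0,0.9],[1,0,0,0,0,0,0.9],[1,0,0,0,0,0,0.9],[1,0,0,0,0,0,0.9],[1,0,0,0,0,0,0.9],[1,0,0,0,0,0,0.9],[1,0,0,0,0,0,0.9],[1,0,0,0,0,0,0.9],[1,0,0,0,0,0,0.9],[1,0,0,0,0,0,0.9],[1,0,0,0,0,0,0.9],[1,0,0,0,0,0,0.9],[1,0,0,0,0,0,0.9],[1,0,0,0,0,0,0.9],[1,0,0,0,0,0,0.4],[1,0,0,0,0,0,0]]

```text
t: 24.7
position: [0.5412, 0.0299, 0.1583]
ee_rot: [3.139, 0.103, -0.003]
ft_force: [-0.0, -0.6, -0.6]
opening: 0.0857
finger_force: 0.0
```

```bash
cat > c.py <<'E'
from fit import *
im=read_camera("top");read_camera("side")
TI=-np.arctan2(24,52)
for n,h,px,x0 in(("tall",.088,dict(top=(393,208),side=(312,273)),[.571,-.344,.06]),("short",.06,dict(top=(352,243),side=(261,258)),[.458,-.232,-.206])):
    v,e=fit(corbel(h),obs(n,px),x0,0,TI);Rm=R.from_euler("ZY",[v[2],TI]).as_matrix()
    g=np.array([v[0],v[1],0])+Rm@[-.012,0,h/2-(.010 if n=="tall" else .002)]
    print(n,v,e,"tip",g,"up",Rm[:,2])
E
python3 c.py; python3 p.py
```

```text
tall top [382.2, 192.0, 406.9, 223.3] 0.88
tall side [290.3, 250.8, 338.0, 288.9] 0.71
tall [ 0.5713 -0.344   0.0527] 0.07411511705423003 tip [ 0.5462 -0.3454  0.0258] up [-0.4185 -0.0221  0.908 ]
short side [239.5, 240.4, 278.0, 272.9] 0.81
short [ 0.4575 -0.2331 -0.204 ] 0.04682656224506445 tip [ 0.4353 -0.2285  0.0204] up [-0.4104  0.0849  0.908 ]
t 25.0 P [0.5417 0.0298 0.1592] yaw -1.5045295958865856 zaxis [-0.0002  0.0001 -1.    ] open 0.08563741728145195 F [ 0.0478  0.3943 -0.3436] ff 0.0
q [-0.7538  0.5607  0.8789  2.0775 -0.6182  0.7848 -0.9957]
```

>>> move_arm:
  targets:
    - [[1,-0.157,0.936,0,0,0,0],[1,-0.157,0.936,0,0,0,0],[1,-0.157,0.936,0,0,0,0],[1,-0.157,0.936,0,0,0,0],[1,-0.157,0.936,0,0,0,0],[1,-0.157,0.936,0,0,0,0],[1,-0.157,0.936,0,0,0,0],[1,-0.157,0.936,0,0,0,0],[1,-0.157,0.936,0,0,0,0],[1,-0.157,0.936,0,0,0,0],[1,-0.157,0.936,0,0,0,0],[1,-0.157,0.936,0,0,0,0],[1,-0.157,0.936,0,0,0,0],[1,-0.157,0.936,0,0,0,0],[1,-0.157,0.936,0,0,0,0],[1,-0.157,0.936,0,0,0,0],[1,-0.157,0.936,0,0,0,0],[1,-0.157,0.936,0,0,0,0],[1,-0.157,0.936,0,0,0,0],[1,-0.157,0.936,0,0,0,0]]

```text
t: 26.67
position: [0.5035, -0.3488, 0.1594]
ee_rot: [-3.14, -0.104, -0.0]
ft_force: [1.2, -0.0, -0.6]
opening: 0.0854
finger_force: 0.0
```

>>> move_arm:
  targets:
    - [[1,0,0,0,0,0.5,0],[1,0,0,0,0,0.5,0],[1,0,0,0,0,0.5,0],[1,0,0,0,0,0.5,0],[1,0,0,0,0,0.5,0],[1,0,0,0,0,0.5,0],[1,0,0,0,0,0.5,0],[1,0,0,0,0,0.5,0],[1,0,0,0,0,0.3,0],[1,0,0,0,0,0,0],[1,0,0,0,0,0,0]]

```text
t: 27.58
position: [0.503, -0.3484, 0.1595]
ee_rot: [-3.054, -0.098, -0.666]
ft_force: [0.2, -1.0, 0.4]
opening: 0.0853
finger_force: 0.0
```

```bash
python3 p.py .504 -.347 .081 -1.518 .432;  python3 v.py side c1 270 180 390 270; python3 -c "
from h import *
s=sensors.get_state();P=np.array(s['position']);M=R.from_rotvec(s['ee_rot']).as_matrix()
f=lambda Q:(proj('side',Q)-[270,180])*800/120
for n,b in(('world',np.array([0,0,.036])),('tool',-.036*M[:,2])):
  for sg in(-1,1):print(n,sg,f(P+b-.013*M[:,2]+sg*.0465*M[:,1]))"
```

```text
t 27.58 P [ 0.503  -0.3484  0.1595] yaw -1.5063794709831941 zaxis [ 0.4157  0.0272 -0.9091] open 0.08532082799444253 F [ 0.233  -1.0102  0.424 ] ff 0.0
q [ 0.3845  0.4502  0.4103  2.1635 -1.1446  0.5279  0.2326]
shift in present tool axes (units): [-1.5877 -0.0639  3.5897]
turn (units): [-0.0522  0.0234  0.1039] shift in goal axes: [-1.5968 -0.0661  3.5857]
world -1 [148.84920839 239.88411147]
world 1 [272.53484466 388.70015156]
tool -1 [111.72892159 257.17499107]
tool 1 [232.98156191 407.77058352]
```

View pics/c1.png

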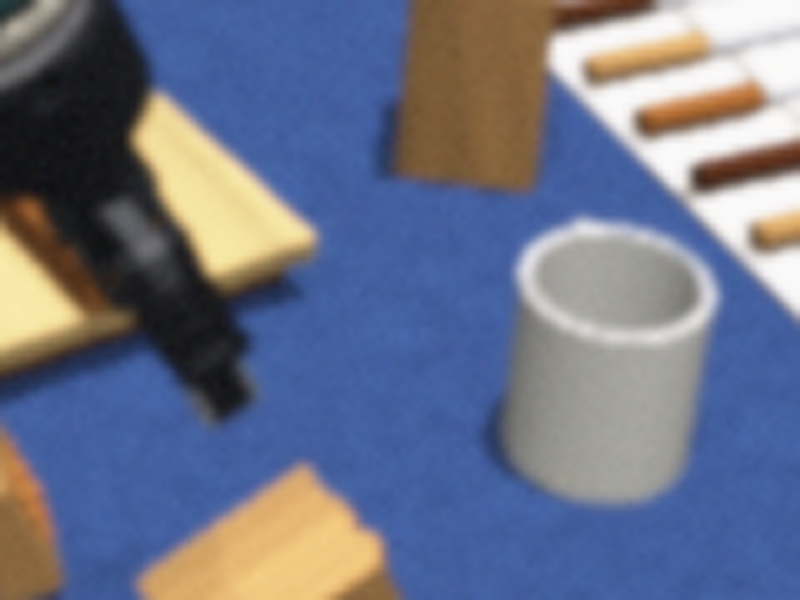

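The near fingertip at (232,410) matches the "tool" model: the fingers end 36 mm short of the reported TCP along the tool axis. I'll use that from here on.

```bash
python3 p.py .5613 -.3446 -.0069 -1.518 .432
```

```text
t 27.63 P [ 0.5039 -0.3482  0.1596] yaw -1.5051668799039755 zaxis [ 0.4159  0.0272 -0.909 ] open 0.08584344120904976 F [ 0.9539 -0.6391 -0.3841] ff 0.0
q [ 0.3832  0.4506  0.4106  2.1626 -1.1447  0.5279  0.2326]
shift in present tool axes (units): [-0.856   0.0048  8.7672]
turn (units): [-0.0518  0.0205  0.1174] shift in goal axes: [-0.8741 -0.0305  8.7654]
```

>>> move_arm:
  targets:
    - [[1,-0.44,0,0,-0.05,0.02,0.11],[1,-0.43,0,0,0,0,0],[1,0,0,0.7,0,0,0],[1,0,0,0.7,0,0,0],[1,0,0,0.7,0,0,0],[1,0,0,0.7,0,0,0],[1,0,0,0.7,0,0,0],[1,0,0,0.7,0,0,0],[1,0,0,0.3,0,0,0],[1,0,0,0,0,0,0],[1,0,0,0,0,0,0]]

```text
t: 28.55
position: [0.5266, -0.3465, 0.0701]
ee_rot: [-3.056, -0.085, -0.67]
ft_force: [-0.3, 0.2, 1.2]
opening: 0.0854
finger_force: 0.0
```

```bash
python3 p.py .5613 -.3446 -.0069 -1.518 .432; python3 v.py side c2 270 210 370 285
```

```text
t 28.55 P [ 0.5266 -0.3465  0.0701] yaw -1.515406148609517 zaxis [ 0.418   0.0231 -0.9082] open 0.08538567492651711 F [-0.3034  0.1613  1.1846] ff 0.0
q [ 0.507   0.5996  0.2107  2.1767 -1.4925  0.3981  0.5632]
shift in present tool axes (units): [-0.0322 -0.0014  4.2267]
turn (units): [-0.0098  0.001   0.024 ] shift in goal axes: [-0.0326 -0.0054  4.2267]
```

View pics/c2.png

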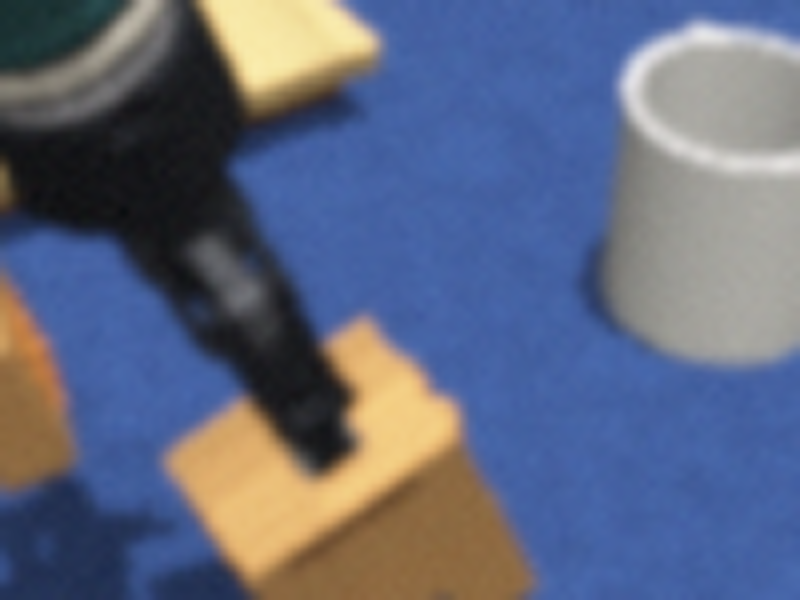

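>>> move_arm:
  targets:
    - [[1,0,0,0.5,0,0,0],[1,0,0,0.5,0,0,0],[1,0,0,0.5,0,0,0],[1,0,0,0.3,0,0,0],[1,0,0,0,0,0,0]]

```text
t: 29.02
position: [0.5408, -0.3466, 0.0376]
ee_rot: [-3.055, -0.08, -0.672]
ft_force: [-0.2, -0.2, -0.0]
opening: 0.0855
finger_force: 0.0
```

>>> move_arm:
  targets:
    - [[1,0,0,0.4,0,0,0],[1,0,0,0.4,0,0,0],[1,0,0,0.4,0,0,0],[1,0,0,0.4,0,0,0],[1,0,0,0.4,0,0,0],[1,0,0,0.35,0,0,0],[1,0,0,0,0,0,0]]

```text
t: 29.6
position: [0.5639, -0.3494, 0.0006]
ee_rot: [-3.049, -0.088, -0.649]
ft_force: [-0.7, 1.1, -0.2]
opening: 0.0854
finger_force: 0.0
```

>>> move_arm:
  targets:
    - [[0.2,0,0,0,0,0,0],[-1,0,0,0,0,0,0],[-1,0,0,0,0,0,0],[-1,0,0,0,0,0,0],[-1,0,0,0,0,0,0],[-1,0,0,0,0,0,0],[-1,0,0,0,0,0,0]]

```text
t: 30.18
position: [0.563, -0.3492, 0.0019]
ee_rot: [-3.048, -0.087, -0.651]
ft_force: [-0.2, 1.2, 1.9]
opening: 0.0596
finger_force: 64.6
```

```bash
python3 p.py .5613 -.3446 -.0069 -1.518 .432
```

```text
t 30.18 P [ 0.563  -0.3492  0.0019] yaw -1.5113273958494589 zaxis [ 0.4073  0.0351 -0.9126] open 0.059620229540542066 F [-0.231   1.222   1.9284] ff 64.6494573354721
q [ 0.839   0.7442 -0.2957  2.0987 -1.5328  0.0796  0.6566]
shift in present tool axes (units): [-0.2464 -0.2282  0.3762]
turn (units): [-0.136   0.111   0.0115] shift in goal axes: [-0.2508 -0.233   0.3703]
```

>>> move_arm:
  targets:
    - [[-1,0.1,0,-0.228,0,0,0],[-1,0.2,0,-0.456,0,0,0],[-1,0.2,0,-0.456,0,0,0],[-1,0.2,0,-0.456,0,0,0],[-1,0.2,0,-0.456,0,0,0],[-1,0.2,0,-0.456,0,0,0],[-1,0.2,0,-0.456,0,0,0],[-1,0.2,0,-0.456,0,0,0],[-1,0.2,0,-0.456,0,0,0],[-1,0,0,0,0,0,0]]

```text
t: 31.02
position: [0.5626, -0.3522, 0.0877]
ee_rot: [-3.052, -0.086, -0.652]
ft_force: [-0.1, -0.6, -1.2]
opening: 0.0594
finger_force: 65.0
```

>>> move_arm:
  targets:
    - [[-1,0,0,-0.5,0,-0.4,0],[-1,0,0,-0.5,0,-0.5,0],[-1,0,0,-0.5,0,-0.5,0],[-1,0,0,-0.5,0,-0.5,0],[-1,0,0,-0.5,0,-0.5,0],[-1,0,0,0,0,-0.5,0],[-1,0,0,0,0,-0.5,0],[-1,0,0,0,0,-0.5,0],[-1,0,0,0,0,-0.3,0],[-1,0,0,0,0,0,0],[-1,0,0,0,0,0,0]]

```text
t: 31.93
position: [0.5464, -0.3516, 0.1322]
ee_rot: [-3.128, -0.094, 0.001]
ft_force: [-0.9, 0.5, -1.8]
opening: 0.0596
finger_force: 65.4
```

```bash
python3 p.py .5613 -.3446 .13 -1.416; cat > held.py <<'E'
# fit a held corbel: python3 held.py name h  -> offset of its origin from the reported TCP, yaw and tilt
from fit import *
import sys
n,h=sys.argv[1],float(sys.argv[2]);ca=sys.argv[3].split(",") if len(sys.argv)>3 else("top","side")
for c in ca:read_camera(c)
s=sensors.get_state();P=np.array(s["position"]);M=R.from_rotvec(s["ee_rot"]).as_matrix()
Rc=M@np.diag([1,-1,-1.])
g=P-.036*M[:,2];O0=g+Rc@[.012,0,-(h/2-(.004 if h>.07 else -.004))]
o=obs(n,{c:proj(c,g) for c in ca},ca)
def f(v):
    Rm=Rc@R.from_euler("y",v[3]).as_matrix();return sum(np.abs(mask(c,corbel(h),O0+v[:3],Rm)-o[c]).sum()/o[c].sum() for c in o)/len(o)
q=minimize(f,[0,0,0,0],method="Nelder-Mead",options=dict(initial_simplex=np.vstack([np.zeros(4),np.diag([.012,.012,.012,.1])]),xatol=2e-4,fatol=1e-4,maxiter=250))
print("origin",O0+q.x[:3],"in tool axes from P",M.T@(O0+q.x[:3]-P),"dev",q.x,"err",q.fun,"yaw",np.arctan2(Rc[1,0],Rc[0,0]))
E
python3 held.py tall .088
```

```text
t 31.93 P [ 0.5464 -0.3516  0.1322] yaw -1.5106795820198333 zaxis [-0.001   0.0117 -0.9999] open 0.059579633380213236 F [-0.8564  0.4946 -1.7797] ff 65.36591470241547
q [ 0.0822  0.6602  0.6472  1.8489 -0.5415  0.8235 -0.4992]
shift in present tool axes (units): [ 0.7627 -0.3041  0.1135]
turn (units): [-0.1175 -0.0029 -0.9468] shift in goal axes: [ 0.7881 -0.232   0.1101]
tall side [296.6, 213.9, 340.9, 252.0] 0.71
origin [ 0.5601 -0.337   0.1143] in tool axes from P [ 0.0159 -0.0142  0.0186] dev [ 0.0031  0.0146 -0.0145 -0.01  ] err 0.45957885099565116 yaw 0.05758746324956182
```

>>> move_arm:
  targets:
    - [[-1,0,0,-0.3,-0.06,0,-0.47],[-1,0,0,-0.3,-0.06,0,-0.47],[-1,0.153,-0.915,0,0,0,0],[-1,0.153,-0.915,0,0,0,0],[-1,0.153,-0.915,0,0,0,0],[-1,0.153,-0.915,0,0,0,0],[-1,0.153,-0.915,0,0,0,0],[-1,0.153,-0.915,0,0,0,0],[-1,0.153,-0.915,0,0,0,0],[-1,0.153,-0.915,0,0,0,0],[-1,0.153,-0.915,0,0,0,0],[-1,0.153,-0.915,0,0,0,0],[-1,0.153,-0.915,0,0,0,0],[-1,0.153,-0.915,0,0,0,0],[-1,0.153,-0.915,0,0,0,0],[-1,0.153,-0.915,0,0,0,0],[-1,0.153,-0.915,0,0,0,0]]

```text
t: 33.55
position: [0.5494, -0.0738, 0.1456]
ee_rot: [3.132, 0.237, 0.002]
ft_force: [-1.0, -0.3, -2.4]
opening: 0.0593
finger_force: 65.4
```

>>> move_arm:
  targets:
    - [[-1,0.153,-0.915,0,0,0,0],[-1,0.153,-0.915,0,0,0,0],[-1,0.153,-0.915,0,0,0,0],[-1,0.153,-0.915,0,0,0,0],[-1,0.153,-0.915,0,0,0,0],[-1,0.153,-0.915,0,0,0,0],[-1,0.153,-0.915,0,0,0,0],[-1,0.153,-0.915,0,0,0,0],[-1,0.153,-0.915,0,0,0,0],[-1,0.153,-0.915,0,0,0,0],[-1,0.153,-0.915,0,0,0,0],[-1,0,0,0,0,0,0],[-1,0,0,0,0,0,0],[-1,0,0,0,0,0,0]]

```text
t: 34.72
position: [0.5523, 0.1288, 0.1453]
ee_rot: [3.131, 0.238, 0.002]
ft_force: [0.1, 0.0, -1.3]
opening: 0.0594
finger_force: 65.5
```

```bash
python3 p.py .5516 .1308 .0391 -1.416; python3 held.py tall .088
```

```text
t 34.72 P [0.5523 0.1288 0.1453] yaw -1.4193611636214811 zaxis [ 0.0011 -0.001  -1.    ] open 0.059403519457328365 F [ 0.0802  0.0051 -1.2856] ff 65.48516750335693
q [-0.8076  0.5559  0.7076  2.0328 -0.5318  0.74   -1.1892]
shift in present tool axes (units): [-0.0236 -0.112   5.3104]
turn (units): [ 0.0118 -0.0088 -0.0336] shift in goal axes: [-0.0186 -0.1058  5.3106]
tall top [221.3, 188.1, 242.0, 206.8] 0.55
tall side [237.5, 130.2, 273.2, 156.2] 0.71
origin [0.5633 0.1314 0.1397] in tool axes from P [ 0.0112 -0.0015  0.0057] dev [-0.001   0.0014 -0.0017 -0.2095] err 0.6642424397460658 yaw 0.150189710144329
```

>>> move_arm:
  targets:
    - [[-1,-0.02,-0.11,0.4,0,0,-0.03],[-1,0,0,0.5,0,0,0],[-1,0,0,0.5,0,0,0],[-1,0,0,0.5,0,0,0],[-1,0,0,0.5,0,0,0],[-1,0,0,0.5,0,0,0],[-1,0,0,0.5,0,0,0],[-1,0,0,0.5,0,0,0],[-1,0,0,0.4,0,0,0],[-1,0,0,0.2,0,0,0],[-1,0,0,0,0,0,0]]

```text
t: 35.83
position: [0.5512, 0.1319, 0.054]
ee_rot: [3.131, 0.244, -0.002]
ft_force: [-0.5, 0.6, -2.0]
opening: 0.0594
finger_force: 65.5
```

>>> move_arm:
  targets:
    - [[-1,0,0,0.15,0,0,0],[-1,0,0,0.15,0,0,0],[-1,0,0,0.15,0,0,0],[-1,0,0,0.1,0,0,0],[-1,0,0,0,0,0,0]]

```text
t: 36.25
position: [0.5516, 0.1321, 0.0438]
ee_rot: [3.131, 0.245, 0.001]
ft_force: [-0.4, 0.3, -2.5]
opening: 0.0596
finger_force: 65.5
```

```bash
python3 p.py .5516 .1308 .0391 -1.416
```

```text
t 36.25 P [0.5516 0.1321 0.0438] yaw -1.4148876539256223 zaxis [ 0.0004 -0.0008 -1.    ] open 0.059550159934441994 F [-0.3633  0.31   -2.4519] ff 65.48650547862053
q [-0.696   0.6881  0.547   2.0846 -0.6817  0.5503 -1.0661]
shift in present tool axes (units): [-0.0128  0.066   0.2375]
turn (units): [ 0.0081 -0.0029  0.0111] shift in goal axes: [-0.0127  0.0662  0.2375]
```

>>> move_arm:
  targets:
    - [[-1,0,0.05,0.08,0,0,0],[-1,0,0,0.08,0,0,0],[-1,0,0,0,0,0,0]]

```text
t: 36.5
position: [0.5519, 0.131, 0.0407]
ee_rot: [3.131, 0.244, 0.001]
ft_force: [0.2, -0.3, -1.0]
opening: 0.0593
finger_force: 65.5
```

>>> move_arm:
  targets:
    - [[-1,0,0,0.06,0,0,0],[-1,0,0,0,0,0,0]]

```text
t: 36.67
position: [0.5522, 0.131, 0.0402]
ee_rot: [3.132, 0.244, 0.001]
ft_force: [-0.4, 1.0, 2.5]
opening: 0.0593
finger_force: 66.1
```

>>> move_arm:
  targets:
    - [[-1,0,0,0.06,0,0,0],[-1,0,0,0,0,0,0]]

```text
t: 36.83
position: [0.5526, 0.1311, 0.0397]
ee_rot: [-3.132, -0.244, -0.002]
ft_force: [-0.8, -0.0, 9.0]
opening: 0.0592
finger_force: 66.9
```

>>> move_arm:
  targets:
    - [[-1,0,0,-0.04,0,0,0],[1,0,0,0,0,0,0],[1,0,0,0,0,0,0],[1,0,0,0,0,0,0],[1,0,0,0,0,0,0],[1,0,0,0,0,0,0],[1,0,0,-0.3,0,0,0],[1,0,0,-0.6,0,0,0],[1,0,0,-1,0,0,0],[1,0,0,-1,0,0,0],[1,0,0,-1,0,0,0],[1,0,0,-1,0,0,0],[1,0,0,-1,0,0,0],[1,0,0,-1,0,0,0],[1,0,0,0,0,0,0]]

```text
t: 38.08
position: [0.5549, 0.131, 0.1819]
ee_rot: [-3.131, -0.243, -0.013]
ft_force: [0.7, -0.5, 0.1]
opening: 0.0858
finger_force: 0.0
```

```bash
python3 p.py; cat > st.py <<'E'
# fit standing corbel on board: st.py name h x y
from fit import *
import sys
n,h,x,y=sys.argv[1],*map(float,sys.argv[2:5])
for c in("top","side"):read_camera(c)
o=obs(n,{c:proj(c,[x,y,.034+h*.7]) for c in("top","side")})
v,e=fit(corbel(h),o,[x,y,.155],.034);a=.1547
d=v[:2]-[.5418,.030];print(v,e,"plinth frame origin",d@[np.cos(a),np.sin(a)],d@[-np.sin(a),np.cos(a)])
for c in o: 
  m=mask(c,corbel(h),np.array([v[0],v[1],.034]),R.from_euler("z",v[2]).as_matrix());print(c,np.abs(m-o[c]).sum()/m.sum())
E
python3 st.py tall .088 .558 .132; python3 c.py; python3 v.py side d1 200 110 340 215
```

```text
t 38.08 P [0.5549 0.131  0.1819] yaw -1.4157109873981724 zaxis [ 0.0084  0.0015 -1.    ] open 0.08575112440921072 F [ 0.6539 -0.4903  0.0898] ff 0.0
q [-0.8484  0.5113  0.7559  2.0035 -0.4856  0.8029 -1.2276]
tall top [223.7, 184.1, 245.7, 214.5] 0.83
tall side [214.3, 171.6, 316.4, 239.4] 0.64
[0.5434 0.13   0.2375] 2.6869999808599627 plinth frame origin 0.01703196155825887 0.0985666911253763
top 0.22826551992715866
side 5.145734441792767Traceback (most recent call last):
  File "c.py", line 5, in <module>
    v,e=fit(corbel(h),obs(n,px),x0,0,TI);Rm=R.from_euler("ZY",[v[2],TI]).as_matrix()
        ~~~^^^^^^^^^^^^^^^^^^^^^^^^^^^^^
  File "fit.py", line 22, in fit
    q=minimize(f,x0,method="Nelder-Mead",options=dict(initial_simplex=sx,xatol=2e-4,fatol=1e-4,maxiter=150));return q.x,q.fun
    res = _minimize_neldermead(fun, x0, args, callback, bounds=bounds,
                               **options)
    fsim[k] = func(sim[k])
              ~~~~^^^^^^^^
    fx = function(np.copy(x), *(wrapper_args + args))
  File "fit.py", line 20, in f
    return s/len(obs)
           ~^~~~~~~~~
ZeroDivisionError: division by zero
```

View pics/d1.png

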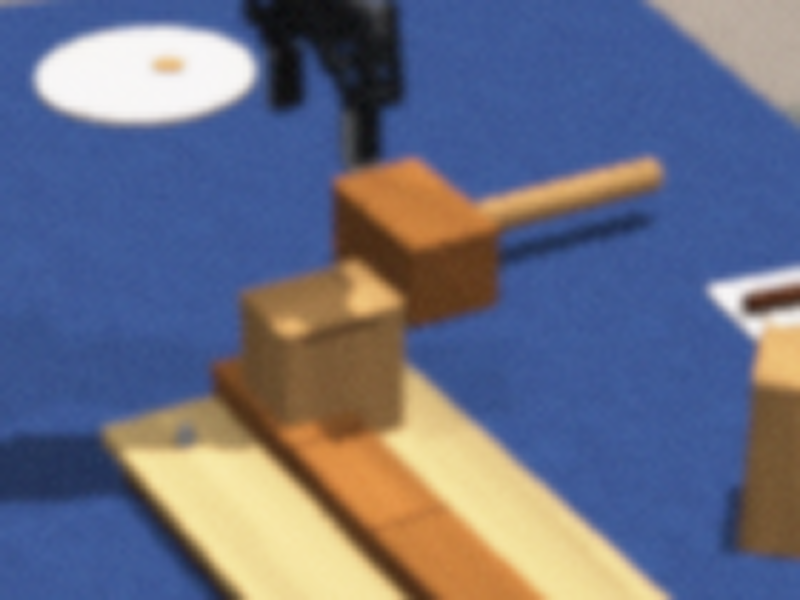

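```bash
python3 - <<'E'
from h import *
a=.1547;X=np.array([np.cos(a),np.sin(a),0]);Y=np.array([-np.sin(a),np.cos(a),0]);C=np.array([.5418,.030,0])
for ox in(.026,.032,.038):
  O=C+ox*X+.098*Y+[0,0,.034]
  print(ox,[((proj('side',O+p[0]*X+p[1]*Y+[0,0,p[2]])-[200,110])*800/140).round().tolist() for p in((.028,-.03,0),(.028,-.03,.088),(-.052,-.03,.088),(-.052,-.03,.024),(-.052,.03,.088))])
E
cat > c2.py <<'E'
from fit import *
read_camera("top");read_camera("side")
TI=-np.arctan2(24,52);h=.06
for c in("top","side"):print(c,[(d["bbox"],round(d["score"],2)) for d in regions_of(c,"short")])
v,e=fit(corbel(h),obs("short",dict(top=(352,243),side=(261,258))),[.458,-.232,-.206],0,TI);Rm=R.from_euler("ZY",[v[2],TI]).as_matrix()
print(v,e,np.array([v[0],v[1],0])+Rm@[-.012,0,h/2-.002],Rm[:,2])
E
python3 c2.py
```

```text
0.026 [[393.0, 431.0], [392.0, 305.0], [271.0, 339.0], [275.0, 432.0], [226.0, 295.0]]
0.032 [[402.0, 428.0], [401.0, 302.0], [281.0, 336.0], [284.0, 429.0], [235.0, 292.0]]
0.038 [[410.0, 426.0], [410.0, 300.0], [290.0, 333.0], [293.0, 427.0], [244.0, 290.0]]
top [([342.8, 279.3, 377.6, 317.1], 0.96), ([379.7, 253.2, 419.8, 286.9], 0.93), ([340.2, 223.6, 367.6, 260.6], 0.62)]
side [([226.8, 284.9, 272.8, 322.4], 0.96), ([187.8, 258.7, 226.7, 295.7], 0.64), ([240.1, 242.4, 278.2, 273.1], 0.58), ([231.5, 184.3, 279.0, 235.4], 0.4)]
short top [340.2, 223.6, 367.6, 260.6] 0.62
short side [240.1, 242.4, 278.2, 273.1] 0.58
[ 0.459  -0.2313 -0.1695] 0.07442466033812337 [ 0.4367 -0.2275  0.0204] [-0.4131  0.0707  0.908 ]
```

Tall stands in its bay: near-bottom foot corner at (405,427), top-left at (243,292), which matches an origin about 9 mm past the rail. Next is the short corbel, gripped with a vertical tool.

>>> move_arm:
  targets:
    - [[1,-0.48,0.933,0,0,0,0],[1,-0.48,0.933,0,0,0,0],[1,-0.48,0.933,0,0,0,0],[1,-0.48,0.933,0,0,0,0],[1,-0.48,0.933,0,0,0,0],[1,-0.48,0.933,0,0,0,0],[1,-0.48,0.933,0,0,0,0],[1,-0.48,0.933,0,0,0,0],[1,-0.48,0.933,0,0,0,0],[1,-0.48,0.933,0,0,0,0],[1,-0.48,0.933,0,0,0,0],[1,-0.48,0.933,0,0,0,0],[1,-0.48,0.933,0,0,0,0],[1,-0.48,0.933,0,0,0,0],[1,-0.48,0.933,0,0,0,0],[1,-0.48,0.933,0,0,0,0],[1,-0.48,0.933,0,0,0,0],[1,-0.48,0.933,0,0,0,0],[1,0,0,0,0,0,0]]

```text
t: 40.42
position: [0.4318, -0.2322, 0.1782]
ee_rot: [3.129, 0.234, 0.002]
ft_force: [0.6, -0.8, 0.4]
opening: 0.0855
finger_force: 0.0
```

>>> move_arm:
  targets:
    - [[1,0,0,0.5,0,0,0.7],[1,0,0,0.5,0,0,0.7],[1,0,0,0.5,0,0,0.7],[1,0,0,0.5,0,0,0.7],[1,0,0,0.5,0,0,0.7],[1,0,0,0,0,0,0],[1,0,0,0,0,0,0]]

```text
t: 41.0
position: [0.4332, -0.227, 0.1272]
ee_rot: [3.127, -0.301, -0.001]
ft_force: [0.6, -0.7, -0.3]
opening: 0.0853
finger_force: 0.0
```

```bash
python3 c2.py; python3 p.py .4364 -.2277 -.016 -1.766
```

```text
top [([340.4, 239.1, 361.2, 252.8], 0.75)]
side [([241.2, 240.4, 278.3, 270.3], 0.76), ([228.5, 286.5, 276.0, 320.6], 0.75), ([187.0, 262.3, 226.5, 295.7], 0.59)]
short top [340.4, 239.1, 361.2, 252.8] 0.75
short side [241.2, 240.4, 278.3, 270.3] 0.76
[ 0.4589 -0.231  -0.2307] 0.3957608084701163 [ 0.4368 -0.2258  0.0204] [-0.408   0.0958  0.908 ]
t 41.3 P [ 0.4338 -0.2276  0.128 ] yaw -1.7644544368136648 zaxis [ 0.002  -0.0009 -1.    ] open 0.08558544310535002 F [ 0.7265 -0.1081 -0.2637] ff 0.0
q [-0.1665  0.5119  0.7635  2.2113 -0.6092  0.6338 -0.7242]
shift in present tool axes (units): [ 0.1156 -0.0244  7.2013]
turn (units): [ 0.0053 -0.0213  0.0155] shift in goal axes: [ 0.1309 -0.0207  7.201 ]
```

>>> move_arm:
  targets:
    - [[1,0.12,0,0.3,0,0,0],[1,0,0,0.6,0,0,0],[1,0,0,0.6,0,0,0],[1,0,0,0.6,0,0,0],[1,0,0,0.6,0,0,0],[1,0,0,0.5,0,0,0],[1,0,0,0.4,0,0,0],[1,0,0,0.4,0,0,0],[1,0,0,0.3,0,0,0],[1,0,0,0.3,0,0,0],[1,0,0,0,0,0,0]]

```text
t: 42.22
position: [0.4354, -0.2278, 0.0346]
ee_rot: [3.127, -0.305, -0.0]
ft_force: [-0.0, -0.7, 0.6]
opening: 0.0857
finger_force: 0.0
```

>>> move_arm:
  targets:
    - [[1,0,0,0.4,0,0,0],[1,0,0,0.4,0,0,0],[1,0,0,0.4,0,0,0],[1,0,0,0.4,0,0,0],[1,0,0,0.4,0,0,0],[1,0,0,0.4,0,0,0],[1,0,0,0.2,0,0,0],[1,0,0,0,0,0,0],[1,0,0,0,0,0,0]]

```text
t: 42.97
position: [0.4356, -0.2281, -0.0168]
ee_rot: [3.126, -0.305, 0.001]
ft_force: [-1.5, -0.8, -0.0]
opening: 0.0857
finger_force: 0.0
```

```bash
python3 p.py .4364 -.2277 -.016 -1.766
```

```text
t 42.97 P [ 0.4356 -0.2281 -0.0168] yaw -1.7653908429221201 zaxis [ 0.0004 -0.0005 -1.    ] open 0.08570646661940685 F [-1.4713 -0.7979 -0.0069] ff 0.0
q [ 0.1115  0.7208  0.3864  2.2622 -0.9218  0.3171 -0.4604]
shift in present tool axes (units): [ 0.0353 -0.0276 -0.0393]
turn (units): [ 0.0037 -0.0046  0.0061] shift in goal axes: [ 0.0353 -0.0276 -0.0393]
```

Close, then lift.

>>> move_arm:
  targets:
    - [[0.4,0,0,0,0,0,0],[-1,0,0,0,0,0,0],[-1,0,0,0,0,0,0],[-1,0,0,0,0,0,0],[-1,0,0,0,0,0,0],[-1,0,0,0,0,0,0],[-1,0,0,0,0,0,0]]

```text
t: 43.55
position: [0.4361, -0.2284, -0.016]
ee_rot: [3.126, -0.305, 0.003]
ft_force: [-0.9, 0.4, 6.8]
opening: 0.059
finger_force: 63.5
```

```bash
python3 p.py
```

```text
t 43.55 P [ 0.4361 -0.2284 -0.016 ] yaw -1.765212297968312 zaxis [ 0.0017 -0.0014 -1.    ] open 0.059039550507978884 F [-0.8891  0.4428  6.8329] ff 63.513484597206116
q [ 0.1104  0.7194  0.3877  2.2621 -0.9217  0.3173 -0.4604]
```

>>> move_arm:
  targets:
    - [[-1,0,0,-0.3,0,0,0],[-1,0,0,-0.7,0,0,0],[-1,0,0,-0.8,0,0,0],[-1,0,0,-0.8,0,0,0],[-1,0,0,-0.8,0,0,0],[-1,0,0,-0.8,0,0,0],[-1,0,0,-0.8,0,0,0],[-1,0,0,-0.8,0,0,0],[-1,0,0,-0.8,0,0,0],[-1,0,0,-0.8,0,0,0],[-1,0,0,-0.6,0,0,0],[-1,0,0,0,0,0,0]]

```text
t: 44.55
position: [0.4367, -0.2283, 0.1453]
ee_rot: [3.125, -0.304, 0.007]
ft_force: [-0.2, -0.2, -1.4]
opening: 0.0594
finger_force: 64.9
```

```bash
python3 - <<'E'
import numpy as np
a=.1547;X=np.array([np.cos(a),np.sin(a),0]);Y=np.array([-np.sin(a),np.cos(a),0]);C=np.array([.5418,.030,0])
O=C+.032*X-.098*Y+[0,0,.034]
t=.4326;xt=np.cos(t)*X+0*Y-np.array([0,0,-np.sin(t)])*-1 # tool x tips down
xt=np.cos(t)*X-np.sin(t)*np.array([0,0,1]);zt=-np.sin(t)*X-np.cos(t)*np.array([0,0,1])
print(O,O-.022*xt+.016*zt)
E
python3 p.py
```

```text
[ 0.58851805 -0.06189899  0.034     ] [ 0.56215562 -0.0660101   0.02869706]
t 44.55 P [ 0.4367 -0.2283  0.1453] yaw -1.7646269524101321 zaxis [ 0.004  -0.0018 -1.    ] open 0.059408603695300474 F [-0.2212 -0.2186 -1.4198] ff 64.90678936243057
q [-0.1997  0.492   0.8048  2.1942 -0.5798  0.6718 -0.7505]
```

>>> move_arm:
  targets:
    - [[-1,0,0,0,0,0,-0.7],[-1,0,0,0,0,0,-0.7],[-1,0,0,0,0,0,-0.7],[-1,0,0,0,0,0,-0.7],[-1,0,0,0,0,0,-0.69],[-1,0.745,-0.705,0,0,0,0],[-1,0.745,-0.705,0,0,0,0],[-1,0.745,-0.705,0,0,0,0],[-1,0.745,-0.705,0,0,0,0],[-1,0.745,-0.705,0,0,0,0],[-1,0.745,-0.705,0,0,0,0],[-1,0.745,-0.705,0,0,0,0],[-1,0.745,-0.705,0,0,0,0],[-1,0.745,-0.705,0,0,0,0],[-1,0.745,-0.705,0,0,0,0],[-1,0,0,0,0,0,0]]

```text
t: 45.88
position: [0.5636, -0.0603, 0.142]
ee_rot: [-3.13, -0.254, -0.001]
ft_force: [0.2, 1.3, -1.5]
opening: 0.0591
finger_force: 64.9
```

>>> move_arm:
  targets:
    - [[-1,0,0,0,0,-0.48,0],[-1,0,0,0,0,-0.48,0],[-1,0,0,0,0,-0.48,0],[-1,0,0,0,0,-0.48,0],[-1,0,0,0,0,-0.48,0],[-1,0,0,0,0,-0.48,0],[-1,0,0,0,0,-0.48,0],[-1,0,0,0,0,-0.48,0],[-1,0,0,0,0,-0.48,0],[-1,0,0,0,0,0,0],[-1,0,0,0,0,0,0],[-1,0,0,0,0,0,0]]

```text
t: 46.88
position: [0.5602, -0.0661, 0.1431]
ee_rot: [3.027, 0.233, -0.664]
ft_force: [0.2, -0.3, -1.2]
opening: 0.0591
finger_force: 64.9
```

```bash
python3 p.py .5622 -.0660 .0287 -1.416 -.4326; python3 v.py side e1 240 140 360 230; python3 - <<'E'
from h import *
s=sensors.get_state();P=np.array(s['position']);M=R.from_rotvec(s['ee_rot']).as_matrix()
O=P+.022*M[:,0]-.016*M[:,2];Rc=M@np.diag([1,-1,-1.])@R.from_euler('y',-.4326).as_matrix();print(O,Rc[:,2])
for p in((.028,-.03,0),(.028,-.03,.06),(-.052,-.03,.06),(-.052,-.03,.024),(0,-.03,0)):print(((proj('side',O+Rc@p)-[240,140])*800/120).round())
E
```

```text
t 46.88 P [ 0.5602 -0.0661  0.1431] yaw -1.417033445945002 zaxis [-0.4135 -0.0647 -0.9082] open 0.05911109566475688 F [ 0.1955 -0.2961 -1.1774] ff 64.90013837814331
q [-0.459   0.7832  0.7493  1.7403 -0.3632  1.2342 -0.9849]
shift in present tool axes (units): [2.4857 0.0085 5.1521]
turn (units): [ 0.002  -0.0081 -0.0123] shift in goal axes: [2.4899 0.0126 5.1501]
[ 0.58650291 -0.06201762  0.14877905] [-1.22531900e-03  4.31761714e-04  9.99999156e-01]
[411. 287.]
[416. 171.]
[258. 217.]
[258. 289.]
[358. 304.]
```

View pics/e1.png

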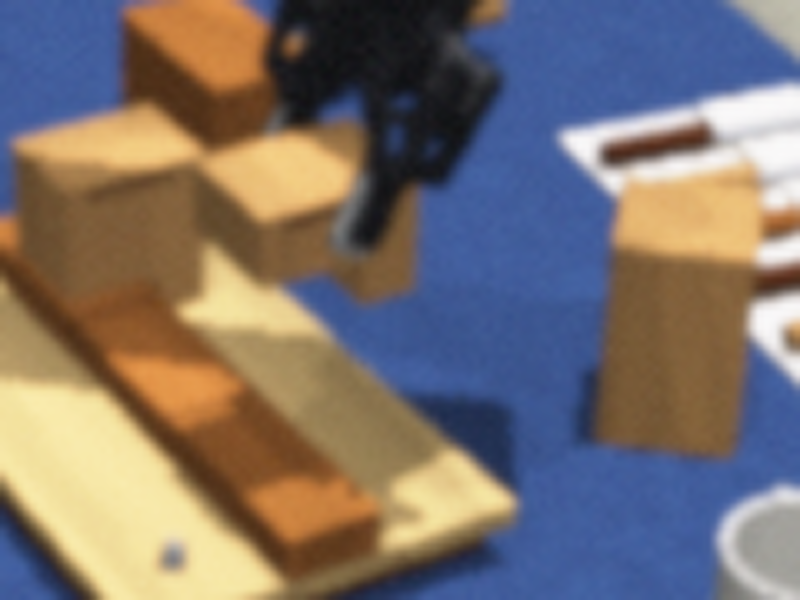

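Held upright: near foot corner at (413,290), predicted (411,287). Lowering.

>>> move_arm:
  targets:
    - [[-1,0.19,0,0.405,0,0,-0.01],[-1,0.19,0,0.405,0,0,0],[-1,0.19,0,0.405,0,0,0],[-1,0.19,0,0.405,0,0,0],[-1,0.19,0,0.405,0,0,0],[-1,0.19,0,0.405,0,0,0],[-1,0.19,0,0.405,0,0,0],[-1,0.19,0,0.405,0,0,0],[-1,0.19,0,0.405,0,0,0],[-1,0.19,0,0.405,0,0,0],[-1,0.095,0,0.2,0,0,0],[-1,0.095,0,0.2,0,0,0],[-1,0,0,0,0,0,0],[-1,0,0,0,0,0,0]]

```text
t: 48.1
position: [0.562, -0.0657, 0.0451]
ee_rot: [3.027, 0.236, -0.663]
ft_force: [0.4, -0.4, -1.3]
opening: 0.0588
finger_force: 64.9
```

```bash
python3 p.py .561 -.0660 .0287 -1.416 -.4326
```

```text
t 48.1 P [ 0.562  -0.0657  0.0451] yaw -1.4150958922229746 zaxis [-0.4131 -0.0654 -0.9084] open 0.05878317768766307 F [ 0.4098 -0.3772 -1.2617] ff 64.89902257919312
q [-0.4202  0.9022  0.6824  1.7732 -0.4377  1.0914 -0.9531]
shift in present tool axes (units): [0.2974 0.0086 0.7663]
turn (units): [ 0.0094 -0.0114  0.0056] shift in goal axes: [0.2983 0.0091 0.766 ]
```

>>> move_arm:
  targets:
    - [[-1,0.06,0,0.14,0,0,0],[-1,0.06,0,0.14,0,0,0],[-1,0.06,0,0.14,0,0,0],[-1,0.04,0,0.1,0,0,0],[-1,0,0,0,0,0,0]]

```text
t: 48.52
position: [0.5612, -0.0654, 0.0333]
ee_rot: [3.027, 0.236, -0.664]
ft_force: [0.2, -0.3, -0.5]
opening: 0.0591
finger_force: 64.9
```

>>> move_arm:
  targets:
    - [[-1,0.04,0,0.09,0,0,0],[-1,0.02,0,0.06,0,0,0],[-1,0,0,0,0,0,0]]

```text
t: 48.77
position: [0.5612, -0.0656, 0.0304]
ee_rot: [3.027, 0.236, -0.664]
ft_force: [-0.0, -0.4, -1.6]
opening: 0.0591
finger_force: 64.9
```

>>> move_arm:
  targets:
    - [[-1,0.03,0,0.06,0,0,0],[-1,0,0,0,0,0,0]]

```text
t: 48.93
position: [0.5615, -0.0658, 0.0295]
ee_rot: [3.027, 0.236, -0.663]
ft_force: [-0.0, -0.3, 1.8]
opening: 0.0589
finger_force: 64.9
```

>>> move_arm:
  targets:
    - [[-1,0.03,0,0.06,0,0,0],[-1,0,0,0,0,0,0]]

```text
t: 49.1
position: [0.5615, -0.0657, 0.0295]
ee_rot: [3.027, 0.236, -0.664]
ft_force: [-1.3, 1.9, 7.1]
opening: 0.0592
finger_force: 65.6
```

>>> move_arm:
  targets:
    - [[-1,0.02,0,0.05,0,0,0],[-1,0,0,0,0,0,0]]

```text
t: 49.27
position: [0.5615, -0.0657, 0.0295]
ee_rot: [3.028, 0.236, -0.665]
ft_force: [-0.9, 2.6, 12.6]
opening: 0.059
finger_force: 66.3
```

>>> move_arm:
  targets:
    - [[-1,0,0,-0.05,0,0,0],[1,0,0,0,0,0,0],[1,0,0,0,0,0,0],[1,0,0,0,0,0,0],[1,0,0,0,0,0,0],[1,0,0,0,0,0,0],[1,0,0,-0.3,0,0,0],[1,0,0,-0.6,0,0,0],[1,0,0,-0.8,0,0,0],[1,0,0,-0.8,0,0,0],[1,0,0,-0.8,0,0,0],[1,0,0,-0.8,0,0,0],[1,0,0,-0.8,0,0,0],[1,0,0,0,0,0,0]]

```text
t: 50.43
position: [0.6063, -0.0599, 0.1204]
ee_rot: [3.028, 0.237, -0.651]
ft_force: [0.9, -0.6, 0.4]
opening: 0.0855
finger_force: 0.0
```

>>> move_arm:
  targets:
    - [[-1,0,0,0,0,0.5,0],[-1,0,0,0,0,0.5,0],[-1,0,0,0,0,0.5,0],[-1,0,0,0,0,0.5,0],[-1,0,0,0,0,0.5,0],[-1,0,0,0,0,0.5,0],[-1,0,0,0,0,0.5,0],[-1,0,0,0,0,0.5,0],[-1,0,0,-1,0,0.33,0],[-1,0,0,-1,0,0,0],[-1,0,0,-1,0,0,0],[-1,0,0,0,0,0,0]]

```text
t: 51.43
position: [0.6049, -0.0604, 0.1805]
ee_rot: [3.131, 0.243, 0.013]
ft_force: [0.4, -0.8, -0.5]
opening: 0.0001
finger_force: 0.0
```

```bash
cat > st.py <<'E'
# fit both standing corbels (top view, and side where found), in the plinth frame
from fit import *
for c in("top","side"):read_camera(c)
a=.1547
for n,h,x,y in(("tall",.088,.558,.132),("short",.06,.5885,-.062)):
    o={}
    for c in("top","side"):
        m0=mask(c,corbel(h),np.array([x,y,.034]),R.from_euler("z",a).as_matrix())
        L=[(np.minimum(d["pixels"],m0).sum()/np.maximum(d["pixels"],m0).sum(),d["pixels"].astype(float)) for k in("tall","medium","short") for d in regions_of(c,k)]
        b=max(L,key=lambda q:q[0],default=(0,));print(n,c,"overlap",round(b[0],2))
        if b[0]>.5:o[c]=b[1]
    for cs in([c] for c in o):
        v,e=fit(corbel(h),{c:o[c] for c in cs},[x,y,a],.034)
        d=v[:2]-[.5418,.030];print(n,cs,v,e,"origin in plinth",d@[np.cos(a),np.sin(a)],d@[-np.sin(a),np.cos(a)],"yaw",v[2]-a)
E
python3 p.py; python3 st.py; python3 v.py side e2 200 110 340 215
```

```text
t 51.43 P [ 0.6049 -0.0604  0.1805] yaw -1.4161020149474663 zaxis [ 0.0082 -0.0007 -1.    ] open 0.0001422863609439185 F [ 0.3875 -0.8127 -0.4686] ff 0.0
q [-0.4826  0.5598  0.7394  1.9221 -0.5011  0.8426 -0.8944]
tall top overlap 0.06
tall side overlap 0.91
tall ['side'] [0.5619 0.1369 0.2182] 0.054218533886583674 origin in plinth 0.03628830009361575 0.10252364107718567 yaw 0.06346691902260376
short top overlap 0.0
short side overlap 0.89
short ['side'] [ 0.59   -0.0574  0.204 ] 0.07631153003903647 origin in plinth 0.03413379720789635 -0.09379142140675452 yaw 0.04929475191804636
```

View pics/e2.png

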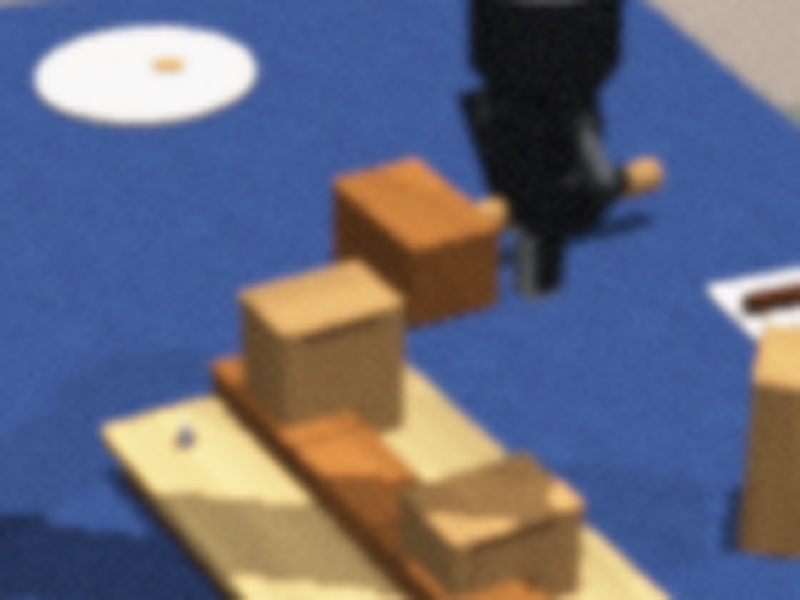

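Both stand upright in their bays: tall at about (320,340), short at about (495,520). Medium is absent. Now pressing, with the fingers shut.

>>> move_arm:
  targets:
    - [[-1,-0.02,-0.895,0,0,0,0],[-1,-0.02,-0.895,0,0,0,0],[-1,-0.02,-0.895,0,0,0,0],[-1,-0.02,-0.895,0,0,0,0],[-1,-0.02,-0.895,0,0,0,0],[-1,-0.02,-0.895,0,0,0,0],[-1,-0.02,-0.895,0,0,0,0],[-1,-0.02,-0.895,0,0,0,0],[-1,-0.02,-0.895,0,0,0,0],[-1,-0.02,-0.895,0,0,0,0],[-1,-0.02,-0.895,0,0,0,0],[-1,0,0,0,0,0,0],[-1,0,0,0,0,0,0]]

```text
t: 53.27
position: [0.5679, 0.1358, 0.1766]
ee_rot: [3.131, 0.248, 0.003]
ft_force: [0.2, -0.9, -0.5]
opening: -0.0004
finger_force: 0.0
```

```bash
python3 p.py .5702 .1336 .086 -1.416;
```

```text
t 53.27 P [0.5679 0.1358 0.1766] yaw -1.41244727286041 zaxis [ 0.0017 -0.0003 -1.    ] open -0.00042017849164189733 F [ 0.1597 -0.9207 -0.4874] ff 0.0
q [-0.8436  0.5437  0.7621  1.9735 -0.5086  0.8218 -1.2089]
shift in present tool axes (units): [0.0905 0.1228 4.5278]
turn (units): [ 0.0053 -0.016   0.0355] shift in goal axes: [0.0982 0.1249 4.5276]
```

>>> move_arm:
  targets:
    - [[-1,0.1,0.1,0.5,0,0,0],[-1,0,0,0.5,0,0,0],[-1,0,0,0.5,0,0,0],[-1,0,0,0.5,0,0,0],[-1,0,0,0.5,0,0,0],[-1,0,0,0.5,0,0,0],[-1,0,0,0.5,0,0,0],[-1,0,0,0.4,0,0,0],[-1,0,0,0.3,0,0,0],[-1,0,0,0.2,0,0,0],[-1,0,0,0,0,0,0]]

```text
t: 54.18
position: [0.5699, 0.1331, 0.0878]
ee_rot: [3.132, 0.244, 0.001]
ft_force: [-0.5, -0.7, 0.5]
opening: 0.0001
finger_force: 0.0
```

>>> move_arm:
  targets:
    - [[-1,0,0,0.07,0,0,0],[-1,0,0,0.07,0,0,0],[-1,0,0,0,0,0,0]]

```text
t: 54.43
position: [0.571, 0.1331, 0.0864]
ee_rot: [3.132, 0.244, 0.005]
ft_force: [0.2, 0.9, 0.4]
opening: -0.0001
finger_force: 0.0
```

>>> move_arm:
  targets:
    - [[-1,0,0,0.06,0,0,0],[-1,0,0,0,0,0,0],[-1,0,0,0,0,0,0]]

```text
t: 54.68
position: [0.5711, 0.1332, 0.0863]
ee_rot: [-3.131, -0.244, -0.005]
ft_force: [-2.4, -0.4, 9.1]
opening: -0.0003
finger_force: 4.7
```

>>> move_arm:
  targets:
    - [[-1,0,0,0.02,0,0,0],[-1,0,0,0,0,0,0],[-1,0,0,0,0,0,0],[-1,0,0,0,0,0,0]]

```text
t: 55.02
position: [0.5712, 0.1332, 0.0863]
ee_rot: [-3.131, -0.244, -0.005]
ft_force: [-2.9, -0.0, 12.0]
opening: -0.0003
finger_force: 6.1
```

>>> move_arm:
  targets:
    - [[-1,0,0,-0.5,0,0,0],[-1,0,0,-0.5,0,0,0],[-1,-0.7,0,0,0,0,0],[-1,-0.7,0,0,0,0,0],[-1,-0.6,0,0,0,0,0],[-1,0,0,0,0,0,0],[-1,0,0,0.4,0,0,0],[-1,0,0,0.35,0,0,0],[-1,0,0,0,0,0,0]]

```text
t: 55.77
position: [0.5311, 0.1272, 0.088]
ee_rot: [3.131, 0.245, 0.001]
ft_force: [-0.1, -0.1, 1.1]
opening: 0.0001
finger_force: 0.0
```

>>> move_arm:
  targets:
    - [[-1,0,0,0.07,0,0,0],[-1,0,0,0.07,0,0,0],[-1,0,0,0,0,0,0]]

```text
t: 56.02
position: [0.5317, 0.1267, 0.0864]
ee_rot: [3.132, 0.244, 0.004]
ft_force: [-0.2, -0.1, 1.0]
opening: 0.0002
finger_force: 0.0
```

>>> move_arm:
  targets:
    - [[-1,0,0,0.08,0,0,0],[-1,0,0,0,0,0,0],[-1,0,0,0,0,0,0],[-1,0,0,0,0,0,0]]

```text
t: 56.35
position: [0.5317, 0.1268, 0.0863]
ee_rot: [-3.131, -0.244, -0.004]
ft_force: [-2.1, -0.1, 12.3]
opening: -0.0
finger_force: 6.3
```

>>> move_arm:
  targets:
    - [[-1,0,0,-0.5,0,0,0],[-1,0,0,-1,0,0,0],[-1,0,0,-1,0,0,0],[-1,0,0,0,0,0,0]]

```text
t: 56.68
position: [0.5337, 0.1268, 0.1381]
ee_rot: [-3.132, -0.244, -0.013]
ft_force: [-0.0, 0.8, 0.5]
opening: 0.0001
finger_force: 0.0
```

```bash
python3 p.py .6004 -.06 .058 -1.416; python3 st.py
```

```text
t 56.68 P [0.5337 0.1268 0.1381] yaw -1.4155742441405188 zaxis [ 0.008   0.0011 -1.    ] open 6.121975004825339e-05 F [-0.0078  0.8007  0.5499] ff 0.0
q [-0.8308  0.5477  0.7229  2.0837 -0.5625  0.7014 -1.155 ]
shift in present tool axes (units): [1.8173 9.744  4.019 ]
turn (units): [ 0.0015 -0.0804  0.0043] shift in goal axes: [1.8537 9.7438 4.0028]
tall top overlap 0.39
tall side overlap 0.92
tall ['side'] [0.5597 0.1352 0.1638] 0.06215569439313878 origin in plinth 0.03386400802188883 0.10115390956696256 yaw 0.009080737551519752
short top overlap 0.93
short side overlap 0.9
short ['top'] [ 0.5882 -0.0614  0.1733] 0.06112997838839148 origin in plinth 0.03174850141837128 -0.09741772902200901 yaw 0.018649729607714882
short ['side'] [ 0.5897 -0.0599  0.1849] 0.08338773039628754 origin in plinth 0.03343016945336734 -0.09617831635506321 yaw 0.03016571965723827
```

>>> move_arm:
  targets:
    - [[-1,0.168,0.886,0,0,0,0],[-1,0.168,0.886,0,0,0,0],[-1,0.168,0.886,0,0,0,0],[-1,0.168,0.886,0,0,0,0],[-1,0.168,0.886,0,0,0,0],[-1,0.168,0.886,0,0,0,0],[-1,0.168,0.886,0,0,0,0],[-1,0.168,0.886,0,0,0,0],[-1,0.168,0.886,0,0,0,0],[-1,0.168,0.886,0,0,0,0],[-1,0.168,0.886,0,0,0,0],[-1,0,0,0,0,0,0],[-1,0,0,0,0,0,0],[-1,0,0,0,0,0,0]]

```text
t: 58.55
position: [0.5971, -0.0588, 0.1347]
ee_rot: [-3.131, -0.245, -0.001]
ft_force: [-0.4, 0.9, 0.7]
opening: -0.0001
finger_force: 0.0
```

```bash
python3 p.py .6003 -.06 .058 -1.416
```

```text
t 58.55 P [ 0.5971 -0.0588  0.1347] yaw -1.4145543996363297 zaxis [ 0.0007  0.0009 -1.    ] open -0.00011787072197013122 F [-0.37    0.8679  0.6841] ff 0.0
q [-0.4443  0.6053  0.6825  1.9675 -0.5498  0.7597 -0.8517]
shift in present tool axes (units): [0.1461 0.0858 3.833 ]
turn (units): [-0.0079 -0.008   0.0145] shift in goal axes: [0.1493 0.0826 3.833 ]
```

>>> move_arm:
  targets:
    - [[-1,0.14,0.06,0.5,0,0,0],[-1,0,0,0.5,0,0,0],[-1,0,0,0.5,0,0,0],[-1,0,0,0.5,0,0,0],[-1,0,0,0.5,0,0,0],[-1,0,0,0.5,0,0,0],[-1,0,0,0.4,0,0,0],[-1,0,0,0.3,0,0,0],[-1,0,0,0,0,0,0]]

```text
t: 59.3
position: [0.5997, -0.0606, 0.0595]
ee_rot: [-3.132, -0.244, 0.001]
ft_force: [-0.2, 0.3, 0.5]
opening: 0.0
finger_force: 0.0
```

>>> move_arm:
  targets:
    - [[-1,0,0,0.07,0,0,0],[-1,0,0,0.05,0,0,0],[-1,0,0,0,0,0,0]]

```text
t: 59.55
position: [0.601, -0.0608, 0.0589]
ee_rot: [3.132, 0.244, 0.004]
ft_force: [0.2, 0.8, 0.7]
opening: -0.0
finger_force: 0.0
```

>>> move_arm:
  targets:
    - [[-1,0,0,0.06,0,0,0],[-1,0,0,0,0,0,0],[-1,0,0,0,0,0,0],[-1,0,0,0,0,0,0]]

```text
t: 59.88
position: [0.6012, -0.0608, 0.0584]
ee_rot: [3.132, 0.244, 0.005]
ft_force: [-0.8, 0.4, 5.7]
opening: 0.0001
finger_force: 2.8
```

>>> move_arm:
  targets:
    - [[-1,0,0,0.04,0,0,0],[-1,0,0,0,0,0,0],[-1,0,0,0,0,0,0],[-1,0,0,0,0,0,0]]

```text
t: 60.22
position: [0.6012, -0.0608, 0.0583]
ee_rot: [-3.132, -0.244, -0.005]
ft_force: [-2.3, 1.0, 10.6]
opening: -0.0002
finger_force: 5.5
```

>>> move_arm:
  targets:
    - [[-1,0,0,-0.5,0,0,0],[-1,0,0,-0.5,0,0,0],[-1,-0.7,0,0,0,0,0],[-1,-0.7,0,0,0,0,0],[-1,-0.65,0,0,0,0,0],[-1,0,0,0,0,0,0],[-1,0,0,0.4,0,0,0],[-1,0,0,0.35,0,0,0],[-1,0,0,0,0,0,0]]

```text
t: 60.97
position: [0.5605, -0.0664, 0.0601]
ee_rot: [3.132, 0.246, 0.001]
ft_force: [-0.1, -0.7, -0.2]
opening: 0.0002
finger_force: 0.0
```

>>> move_arm:
  targets:
    - [[-1,0,0,0.07,0,0,0],[-1,0,0,0.07,0,0,0],[-1,0,0,0,0,0,0]]

```text
t: 61.22
position: [0.5607, -0.0671, 0.0585]
ee_rot: [3.132, 0.245, 0.003]
ft_force: [-0.3, -0.2, 0.0]
opening: 0.0003
finger_force: 0.0
```

>>> move_arm:
  targets:
    - [[-1,0,0,0.08,0,0,0],[-1,0,0,0,0,0,0],[-1,0,0,0,0,0,0],[-1,0,0,0,0,0,0]]

```text
t: 61.55
position: [0.5607, -0.0672, 0.0583]
ee_rot: [-3.132, -0.244, -0.005]
ft_force: [-1.3, 0.5, 10.2]
opening: -0.0002
finger_force: 4.7
```

>>> move_arm:
  targets:
    - [[-1,0,0,-0.5,0,0,0],[-1,0,0,-1,0,0,0],[-1,0,0,-1,0,0,0],[-1,0,0,-1,0,0,0],[-1,0,0,-1,0,0,0],[-1,0,0,-1,0,0,0],[-1,0,0,-1,0,0,0],[-1,0,0,0,0,0,0],[-1,0,0,0,0,0,0]]

```text
t: 62.3
position: [0.5608, -0.0671, 0.1884]
ee_rot: [3.132, 0.244, 0.007]
ft_force: [-0.8, -0.1, -0.6]
opening: 0.0002
finger_force: 0.0
```

```bash
python3 p.py; python3 st.py; python3 -c "
from h import *
for c in('top','side'):
  read_camera(c);print(c,[(d['bbox'],d['score']) for d in spot_in(c,'medium')[:3]])"
```

```text
t 62.3 P [ 0.5608 -0.0671  0.1884] yaw -1.4150247262971187 zaxis [ 0.0045 -0.0001 -1.    ] open 0.00020336159708417433 F [-0.8179 -0.1157 -0.5711] ff 0.0
q [-0.5045  0.4972  0.7614  2.0064 -0.4709  0.8137 -0.8874]
tall top overlap 0.94
tall side overlap 0.87
tall ['top'] [0.558  0.1326 0.1756] 0.054802698346367376 origin in plinth 0.031801038898100875 0.098842620565361 yaw 0.02088890909560359
tall ['side'] [0.5622 0.1389 0.0862] 0.0839727914867198 origin in plinth 0.036910741616436364 0.1044266256025953 yaw -0.06847499444679842
short top overlap 0.0
short side overlap 0.87
short ['side'] [ 0.5911 -0.0583  0.1375] 0.10767036468994491 origin in plinth 0.035092801514545045 -0.09481798994565419 yaw -0.01721301730110636
top []
side []
```

Everything stands in place and no medium corbel is found, so I'm handing in.

```bash
python3 -c "
from cell import r
print(r.sign_off())"
```

```text
the job is handed in; nothing more can be done
None
```

The job is handed in, with no verdict returned: the board is flush on the dowels, and the tall and short corbels stand in their bays, each pressed over foot and arm with about 10 N (medium absent, middle bay empty). The fingers ended about 36 mm short of the reported TCP, so if the judge places the grasp point by the reported TCP, the press steps could miss their height limit.

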